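# Clamp the paint pot in the vise and nest the colour cups in it

### The arm

A 6-joint arm with a two-finger parallel gripper is mounted at the origin on the work surface. World frame = base frame: x ahead of the robot, y to its left, z up, the work surface at z = 0. Lengths are in m, angles in rad, forces in N, time in s.
With the tool pointing down it reaches from about 0.35 to 0.775 m from the base axis. Payload 7.3 kg.
Tool frame: the origin (TCP) lies at the very end of the fingers, on their centre line; the grasp point (between the pads) lies 19 mm behind it; z points along the fingers, y is the line along which they close (so a half turn about z gives the same grasp; the last joint's range is limited). The gripper opens to 92 mm and grips with 3 to 60 N. Pads are 19 mm wide; open, the fingers measure 130 mm over their backs; the gripper's body (75 mm by 190 mm) begins 47 mm behind the grasp point.
Start: joints at [1.083, 0.342, 1.524, -0, 1.275, -0.146], TCP at [0.176, 0.495, 0.192] pointing down, gripper open.
Joint ranges: [-2.53, 2.53], [-0.77, 2.02], [0.04, 2.7], [-1, 4.14], [0.28, 2.66], [-3.11, 3.11]. Speed limits (rad/s): [2.57, 2.57, 3.14, 3.14, 3.14, 3.14].

### API

Orientations are given as a rotation vector (axis times angle).
In Python, from bench import r gives the robot as it stands.
- The arm moves only by the shell command python3 -m jog 'ROWS'. ROWS is JSON, a list of rows, each a list of 3 entries, a list of its own where there are three numbers: the closure, from -1 (fully open) to 1 (shut), then the shift along the tool's x, y, z in m, then the turn about the tool's z in degrees. A call has 1 to 5 rows; each row is the pose to reach, as a shift and turn from the pose commanded when the call began, along the tool's axes at that moment; what a row does not reach only later rows make up. A row lasts 1/8 s, in which the tool goes at most 62.5 mm and 10.7 degrees, less where a joint would pass 70% of its speed; a pose out of reach is approached as far as the arm can. A call with a gripper value outside its range is refused whole. The fingers move at their own pace and stop on an object; the grip force is fixed at half the most. Time passes only in rows, so rows that repeat a pose let the fingers close. It gives the time, the measured TCP pose, the force, the opening and the grip force at its end, in the units of the state.
- r.observe(): the state, without advancing time (a new reading comes with each control period).
- r.snapshot(name): name is "side" or "top"; returns a dict with "frame" (420x560x3 uint8, red, green, blue), "depth" (420x560 float32, m along the optical axis (not along the pixel's ray), 0 where there is no reading), "K" (3x3 intrinsics, pixels), "R" (3x3) and "t" (3): a world point X has camera coordinates R X + t. Camera axes: x right, y down, z forward; pixel columns grow to the right and rows downward; lengths in m; the calibration is good to about 2 mm. A picture is of the moment at which its call begins.
- r.hand_in(): hands the job in; it is judged then, once.
Trained networks look in the newest picture that a camera, given by its name, has taken for a name from the list of things; names that differ only in an ending like _2 or _b are one class to them, and where a whole thing is asked for, a point or a joint stands for the part that bears it (a point fixed in the world has none). Each returns a list of dicts, best first, with "score" (0 to 1); they miss things now and then, are a little off and sometimes report something else, mostly with a low value. They report only what shows in the picture. A call takes as long as a camera call. They do not tell look-alikes from the thing itself.
- r.cut_out(camera, label): "region" (420x560 bool, what is visible of it) and "box" ([left, top, width, height] in pixels, round what is visible of it).
The state is a dict: "clock": time; "qpos": joint angles; "joint_vel": joint speeds; "joint_torque": joint torques, N m; "position": TCP position; "orientation": TCP orientation; "force": force on the tool from outside, world axes, zero at the start; "moment": the same for the moment, N m; "gripper_width": finger opening in m; "grasp_force": force on a finger pad.
Only numpy, scipy, OpenCV 4.12 (cv2) and the standard library are available. Lean on these libraries where they do the work, as an engineer would, in place of code of your own. Each camera call takes 0.05 s, during which the arm holds its last target. There are 200 camera calls.

### The job

Set up the paint station in this figurine workshop so it cannot tip over: stand the white pot upright on the vise bed, midway along the jaws, and crank the red-gripped handle clockwise until the jaws hold the pot tight. Nest all the coloured cups that are on the table in the pot in order of size, each one upright and fully down inside the next larger, and leave the tigers, jars, bowl and sponge where they are.

Things in the scene. Friction and masses are not known exactly. Their poses are not given: they have to be found in the camera images.
- vise: Blue vise bolted to a wooden block 140 by 280 by 26 mm; place and yaw vary. Origin: on the table under the bed's middle. Its y axis is the jaw direction: fixed jaw at +y, crank at the -y end. Bed: 100 mm wide along x, top 55 mm above the table. Jaws: 90 mm wide along x, 30 mm thick, tops at 87 mm. Its end bracket (y -126 to -104 mm) rises to 88 mm.
- fixed_jaw: Fixed jaw. Origin: on its clamping face, centre of the width, at bed height (y = +40 mm in the vise's frame).
- jaw: Sliding jaw. Origin: on its clamping face, centre of the width, at bed height. Its y in the vise's frame is -70 mm + 1.59 mm x crank reading; the opening between the jaws is 110 mm - 1.59 mm x crank reading: 92 to 108 mm at the start, 68 mm (pot just touched on both sides) at about 26.4 rad.
- crank (a joint): Crank angle, rad, over all turns; grows clockwise as seen from the crank end (along vise +y), closing the jaw 10 mm a turn. Grip in the vise's frame: x = 42 mm sin(angle), y = -173 mm, z = 71 mm + 42 mm cos(angle). Turning takes about 3 N at the grip, plus 1 N per 26 N of jaw force. Stays where left; the screw alone holds about 70 N. Tight (10 N or more): 0.5 to 1 rad past first touch.
- grip (a point): Centre of the red crank grip: a freely spinning sleeve, 18 mm diameter, 52 mm long, parallel to the vise's y, 42 mm off the crank axis. Pinch it from above across the vise's x and carry it round the circle, fingers kept pointing down; the steel crank arm begins 28 mm from this point towards the vise.
- seat (a point): Point on the vise bed, at the centre of the clamped pot: in the vise's frame x = 0, y = +6 mm, z = 55 mm. Before clamping, the pot may stand up to about 20 mm to the -y side of it; the jaw pushes it home.
- pot: White ceramic pot, an open cylinder 60 mm tall: 66.4 mm outer diameter, wall 2.5 mm, on a solid foot 12 mm high and 68 mm across (the jaws meet the foot), about 0.35 kg. Origin: centre of its underside, z up. Starts upright on the table.
- cup_a: Magenta tapered round cup, open top: 57 mm outer diameter at the rim, 51 mm at the foot, 60 mm tall, wall 2.5 mm, solid weighted foot 12 mm thick. Origin: centre of its underside, z up the cup. May be absent (None). In the next larger vessel it stands on that vessel's inner floor, with about 2 mm play all round and at least 12 mm of it standing out above.
- cup_b: Yellow tapered round cup, open top: 48 mm outer diameter at the rim, 42 mm at the foot, 60 mm tall, wall 2.5 mm, solid weighted foot 12 mm thick. Origin: centre of its underside, z up the cup. May be absent (None). In the next larger vessel it stands on that vessel's inner floor, with about 2 mm play all round and at least 12 mm of it standing out above.
- cup_c: Green tapered round cup, open top: 39 mm outer diameter at the rim, 33 mm at the foot, 60 mm tall, wall 2.5 mm, solid weighted foot 12 mm thick. Origin: centre of its underside, z up the cup. May be absent (None). In the next larger vessel it stands on that vessel's inner floor, with about 2 mm play all round and at least 12 mm of it standing out above.
- cup_d: Blue tapered round cup, open top: 30 mm outer diameter at the rim, 24 mm at the foot, 60 mm tall, wall 2.5 mm, solid weighted foot 12 mm thick. Origin: centre of its underside, z up the cup. May be absent (None). In the next larger vessel it stands on that vessel's inner floor, with about 2 mm play all round and at least 12 mm of it standing out above.
- tiger_1: White clay tiger with magenta spots, 60 mm wide, 75 mm tall. A bystander to leave where it is. Origin: centre of its underside.
- tiger_2: Smaller white clay tiger, 54 mm wide, 68 mm tall. A bystander to leave where it is. Origin: centre of its underside.
- jar_red: Red paint jar, 48 mm wide, 65 mm tall. A bystander to leave where it is. Origin: centre of its underside.
- jar_green: Green paint jar, 48 mm wide, 65 mm tall. A bystander to leave where it is. Origin: centre of its underside.
- bowl: White bowl, 100 mm wide, 45 mm tall. A bystander to leave where it is. Origin: centre of its underside.
- sponge: Yellow sponge block, 80 by 50 by 25 mm. A bystander to leave where it is. Origin: centre of its underside.
There are look-alikes about, which are no part of the job. Leave any orange look-alike of the cup_c alone.

How it is judged:
On the way, in this order (a step that is already met when the one before it is completed fails the run):
1. the white pot stands upright on the vise bed between the jaws, let go (x of pot in the frame of vise between -0.025 and 0.025 m and y of pot in the frame of vise between -0.035 and 0.015 m and z of pot in the frame of vise between 0.05 and 0.06 m and angle between pot's own z axis and vertical below 0.1 rad and contact force between the fingers and pot below 0.5 N), for 0.2 s.
2. the jaws hold the pot tight (x of pot in the frame of vise between -0.025 and 0.025 m and y of pot in the frame of vise between -0.035 and 0.015 m and z of pot in the frame of vise between 0.05 and 0.06 m and angle between pot's own z axis and vertical below 0.1 rad and contact force between each of jaw, fixed_jaw and pot above 10 N), for 0.2 s.
At the end, for the whole second after the job is handed in: Pot upright on the vise bed within 25 mm of the middle of the jaws' width, each jaw pressing it with over 10 N; every cup present at rest, within 0.15 rad of upright and 10 mm of the pot's axis, foot at most 16, 28, 40, 52 mm above the pot's foot for magenta, yellow, green, blue (all of step 2 and horizontal distance between each of cup_a, cup_b, cup_c, cup_d and pot below 0.01 m and z of cup_a in the frame of pot between 0.008 and 0.016 m and angle between each of cup_a, cup_b, cup_c, cup_d's own z axis and vertical below 0.15 rad and linear speed of each of cup_a, cup_b, cup_c, cup_d below 0.03 m/s and z of cup_b in the frame of pot between 0.008 and 0.028 m and z of cup_c in the frame of pot between 0.008 and 0.04 m and z of cup_d in the frame of pot between 0.008 and 0.052 m); the robot touches nothing.
It fails at once if a bystander (tiger, jar, bowl or yellow sponge block) is pushed more than 4 cm (distance of any of tiger_1, tiger_2, jar_red, jar_green, bowl, sponge from where it was at the start of the episode above 0.04 m).
Of cup_a, cup_b, cup_c, cup_d only 2 to 4 are there at a start; the rules pass over those that are not, and their reading is None.
At some moment in a run one of cup_a, cup_b, cup_c may be knocked a few centimetres aside while the robot is not near it.
It also fails if it takes over 208 s, if anything falls off the work surface, if the arm or the gripper's body presses on something with over 40 N, if the wrist force passes 120 N, or if a joint passes its speed limit or range.

## Working session

There is one attempt and no reset: what is moved stays moved. The work goes in short steps, Python scripts to look and compute and a shell command to move; the robot and the scene stay as the last step left them, time stands still between calls to the robot, and variables do not carry over. Pictures are saved under pics/ and viewed, at most 14 in all, crops included, and the job is handed in when it is done.

```bash
ls; mkdir -p pics; python3 - <<'E'
from bench import r
import cv2,numpy as np
for n in("side","top"):
    s=r.snapshot(n); cv2.imwrite(f"pics/{n}0.png",s["frame"][:,:,::-1]); np.savez(f"{n}0.npz",**s)
    print(n,s["K"].round(1).tolist(),s["R"].round(3).tolist(),s["t"].round(3).tolist())
o=r.observe(); print({k:np.round(v,3).tolist() for k,v in o.items()})
E
```

```text
pics
side [[405.2, 0.0, 280.4], [0.0, 405.2, 207.9], [0.0, 0.0, 1.0]] [[-0.981, -0.194, 0.005], [-0.138, 0.679, -0.721], [0.136, -0.708, -0.693]] [0.601, 0.178, 0.915]
top [[466.2, 0.0, 281.8], [0.0, 466.2, 216.1], [0.0, 0.0, 1.0]] [[-0.023, -0.999, -0.034], [-0.987, 0.029, -0.161], [0.162, 0.03, -0.986]] [0.001, 0.614, 1.147]
{'clock': 0.1, 'qpos': [1.083, 0.343, 1.525, 0.0, 1.275, -0.146], 'joint_vel': [0.0, -0.001, -0.002, -0.0, 0.002, -0.001], 'joint_torque': [0.002, -43.201, -24.469, 0.072, 0.053, -0.0], 'position': [0.176, 0.494, 0.191], 'orientation': [-0.534, -3.095, 0.002], 'force': [-0.518, -0.023, 0.102], 'moment': [-0.029, -0.001, 0.001], 'grasp_force': 0.0, 'gripper_width': 0.092}
```

View pics/top0.png

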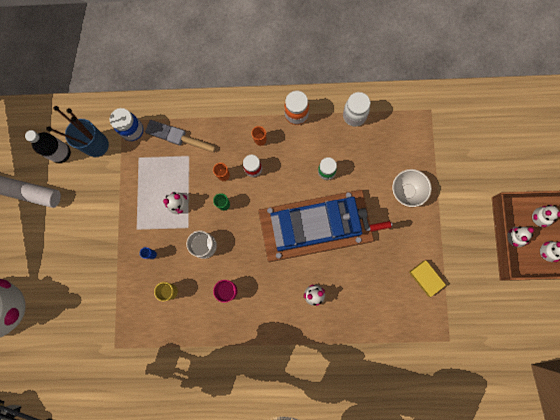

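View pics/side0.png

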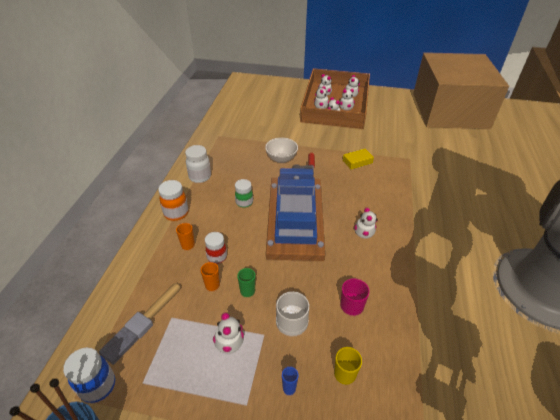

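The top view shows the pot at (201,244) and four cups: magenta (225,291), yellow (164,292), green (221,202) and blue (148,253). The two orange cups at (221,171) and (259,136) are look-alikes. The vise is at (318,225), with its red grip at (380,226) on the −y world side.

```bash
cat > h.py <<'E'
from bench import r
import numpy as np, cv2
from scipy.optimize import least_squares
def world(s,m):
    v,u=np.nonzero(m&(s["depth"]>0)); d=s["depth"][v,u]
    c=np.c_[(u-s["K"][0,2])/s["K"][0,0],(v-s["K"][1,2])/s["K"][1,1],np.ones(len(u))]*d[:,None]
    return (c-s["t"])@s["R"]
def snaps(): return {n:r.snapshot(n) for n in("side","top")}
def near(s,h,p,rad):  # detections near a world point p
    out=[]
    for c in h:
        w=world(s,c["region"])
        if len(w)>5: out.append((np.linalg.norm(np.median(w,0)[:2]-p[:2]),c,w))
    return out
def rim(w,R,top=None):
    """circle of outer radius R through the rim points"""
    z=np.percentile(w[:,2],97) if top is None else top
    q=w[abs(w[:,2]-z)<.004]
    f=least_squares(lambda p:np.hypot(q[:,0]-p[0],q[:,1]-p[1])-(R-.00125),np.median(q[:,:2],0),loss="soft_l1",f_scale=.001)
    return f.x,z,len(q),np.sqrt(np.mean(f.fun**2))
RAD=dict(pot=.0332,cup_a=.0285,cup_b=.024,cup_c=.0195,cup_d=.015)
E
python3 - <<'E'
from h import *
S=snaps()
for n in S:
  for l in ["pot","cup_a","vise","jaw","fixed_jaw","grip","tiger_1","jar_red","bowl","sponge"]:
    for c in r.cut_out(n,l):
        w=world(S[n],c["region"]); 
        if len(w)<5: print(n,l,c["box"],"nodepth");continue
        col=S[n]["frame"][c["region"]].mean(0).astype(int)
        print(n,l,round(c["score"],2),[int(x) for x in c["box"]],col,np.median(w,0).round(3),"z97",np.percentile(w[:,2],97).round(3),"n",len(w))
        if l in("pot","cup_a") :
            R=RAD["pot"] if l=="pot" else .024
            if l=="cup_a": R={0:.0285,1:.024,2:.0195,3:.015}[min(range(4),key=lambda i:np.linalg.norm(col/col.sum()-np.array([[.55,.07,.38],[.5,.43,.07],[.1,.65,.25],[.1,.25,.65]][i])))]
            f=rim(w,R); print("   rim R",R,f[0].round(4),f[1].round(3),f[2],f[3].round(4))
E
```

```text
side pot 0.73 [353, 210, 23, 26] [167 138 137] [ 0.413 -0.076  0.034] z97 0.068 n 427
   rim R 0.0332 [ 0.381  -0.0911] 0.068 55 0.0054
side pot 0.64 [275, 291, 34, 46] [156 146 134] [0.549 0.192 0.029] z97 0.061 n 1267
   rim R 0.0332 [0.5494 0.199 ] 0.061 168 0.001
side cup_a 0.9 [339, 278, 29, 37] [135  20  70] [0.429 0.127 0.037] z97 0.061 n 810
   rim R 0.0285 [0.4291 0.136 ] 0.061 113 0.0011
side cup_a 0.8 [331, 345, 32, 35] [138 113   1] [0.431 0.282 0.036] z97 0.062 n 818
   rim R 0.024 [0.4316 0.289 ] 0.062 133 0.0009
side cup_a 0.77 [234, 267, 15, 30] [51 98 44] [0.66  0.15  0.039] z97 0.062 n 469
   rim R 0.0195 [0.6589 0.1448] 0.062 78 0.001
side cup_a 0.74 [283, 366, 16, 27] [ 45  60 114] [0.53  0.339 0.043] z97 0.062 n 371
   rim R 0.015 [0.53   0.3374] 0.062 75 0.0009
side cup_a 0.7 [173, 222, 21, 27] [157  75   3] [0.835 0.05  0.043] z97 0.061 n 367
   rim R 0.024 [0.8413 0.0459] 0.061 65 0.0057
side cup_a 0.68 [201, 259, 17, 27] [155  75   7] [0.74  0.149 0.04 ] z97 0.062 n 468
   rim R 0.024 [0.7369 0.1433] 0.062 72 0.0057
side vise 0.81 [267, 148, 57, 113] [99 87 9
[... 2829 characters left out ...]
 n 352
top fixed_jaw 0.22 [164, 195, 21, 19] [139 109 111] [0.655 0.258 0.056] z97 0.076 n 406
top grip 0.84 [357, 208, 35, 23] [94 41 39] [ 0.582 -0.233  0.083] z97 0.088 n 306
top tiger_1 0.81 [305, 286, 18, 17] [151 118 120] [ 0.413 -0.09   0.054] z97 0.069 n 324
top jar_red 0.82 [243, 156, 20, 20] [170 151 144] [0.748 0.061 0.062] z97 0.067 n 323
top jar_red 0.47 [316, 156, 21, 25] [160 164 149] [ 0.733 -0.134  0.062] z97 0.067 n 331
top bowl 0.65 [260, 192, 130, 70] [92 79 84] [ 0.583 -0.102  0.054] z97 0.088 n 5800
top bowl 0.63 [392, 172, 39, 36] [172 161 149] [ 0.685 -0.357  0.02 ] z97 0.045 n 1105
top sponge 0.7 [410, 261, 33, 30] [196 163  59] [ 0.448 -0.378  0.024] z97 0.029 n 636
```

```bash
python3 - <<'E'
from h import *
S=snaps()
for n in S:
    m=np.ones((420,560),bool); s=S[n]
    v,u=np.nonzero(m&(s["depth"]>0)); w=world(s,m); rgb=s["frame"][v,u].astype(int)
    box=(abs(w[:,0]-.59)<.14)&(abs(w[:,1]+.1)<.2)
    w=w[box]; rgb=rgb[box]
    k=abs(w[:,2]-.087)<.005
    for l in("jaw","fixed_jaw"):
        c=r.cut_out(n,l)[0]; q=world(s,c["region"]); q=q[abs(q[:,2]-.087)<.006]
        (cx,cy),(a,b),ang=cv2.minAreaRect((q[:,:2]*1000).astype(np.float32)); print(n,l,cx,cy,a,b,ang,np.median(q[:,2]))
    k=abs(w[:,2]-.026)<.006
    q=w[k]; (cx,cy),(a,b),ang=cv2.minAreaRect((q[:,:2]*1000).astype(np.float32)); print(n,"block",cx,cy,a,b,ang,k.sum(), np.median(q[:,2]))
    red=(rgb[:,0]>100)&(rgb[:,1]<50)&(rgb[:,2]<60)&(w[:,1]<-.15)&(w[:,2]>.04)
    q=w[red]; print(n,"grip",red.sum(),np.median(q,0),np.percentile(q,[2,98],axis=0).round(4).tolist())
    if red.sum()>5: (cx,cy),(a,b),ang=cv2.minAreaRect((q[:,:2]*1000).astype(np.float32)); print(cx,cy,a,b,ang)
E
```

```text
side jaw 600.7516479492188 -144.0373077392578 87.99093627929688 32.709712982177734 7.164218902587891 0.08753265509791999
side fixed_jaw 580.6781616210938 -25.834442138671875 89.88770294189453 34.60877990722656 10.497489929199219 0.0873497672397203
side block 623.2777099609375 -93.76260375976562 201.5657501220703 283.9992370605469 9.471639633178711 1649 0.026833444264563886
side grip 38 [ 0.57726614 -0.24880539  0.08631781] [[0.57, -0.2702, 0.0834], [0.5829, -0.2324, 0.0895]]
577.2959594726562 -253.16159057617188 11.073163032531738 43.4296875 8.20907974243164
top jaw 600.4942016601562 -150.98281860351562 91.26101684570312 39.63803482055664 9.857531547546387 0.08590477542028375
top fixed_jaw 579.0888671875 -25.93916893005371 87.97132873535156 28.167835235595703 10.861776351928711 0.08593499746420413
top block 622.71630859375 -94.79745483398438 201.86911010742188 280.1422424316406 9.544987678527832 2057 0.025004715336699172
top grip 122 [ 0.57639515 -0.25731094  0.08456803] [[0.5676, -0.2818, 0.0796], [0.5854, -0.2339, 0.09]]
577.0477294921875 -258.183349609375 15.064650535583496 50.463260650634766 10.048848152160645
```

```bash
cat >> h.py <<'E'
from scipy.spatial.transform import Rotation as Ro
def go(x,y,z,yaw=None):
    """print tool-axes shift (mm) and turn (deg) from the present pose; yaw = world angle of tool y, deg"""
    o=r.observe(); R=Ro.from_rotvec(o["orientation"]).as_matrix(); p=np.array(o["position"])
    d=R.T@(np.array([x,y,z])-p); a=np.degrees(np.arctan2(R[1,1],R[0,1]))
    t=0 if yaw is None else (a-yaw+90)%180-90
    print("t",round(o["clock"],2),"pos",p.round(4),"yaw",round(a,1),"tilt",R[:,2].round(3),"w",round(o["gripper_width"],4),"gf",round(o["grasp_force"],1),"F",np.round(o["force"],1),"q6",round(o["qpos"][5],2)," SHIFT",d.round(4).tolist(),"TURN",round(t,1))
E
python3 - <<'E'
from h import *
C=[]
for n in("side","top"):
    s=dict(np.load(f"{n}0.npz")); w=world(s,np.ones((420,560),bool))
    th=np.radians(9.6); Q=np.array([[np.cos(th),np.sin(th)],[-np.sin(th),np.cos(th)]])
    l=(w[:,:2]-[.589,-.080])@Q.T
    k=(abs(w[:,2]-.026)<.006)&(abs(l[:,0])<.078)&(abs(l[:,1])<.15)
    q=(w[k,:2]*1000).astype(np.float32); print(n,"block",cv2.minAreaRect(q))
    k=(abs(w[:,2]-.055)<.006)&(abs(l[:,0])<.06)&(abs(l[:,1])<.15)
    q=(w[k,:2]*1000).astype(np.float32); print(n,"bed",cv2.minAreaRect(q),np.median(w[k,2]))
    k=(abs(w[:,2]-.087)<.006)&(abs(l[:,0])<.06)&(l[:,1]>.02)&(l[:,1]<.09)
    q=(w[k,:2]*1000).astype(np.float32); print(n,"fixed",cv2.minAreaRect(q))
    k=(abs(w[:,2]-.087)<.006)&(abs(l[:,0])<.06)&(l[:,1]>-.1)&(l[:,1]<-.03)
    q=l[k]; print(n,"jaw local y",np.percentile(q[:,1],[2,98]),"x",np.percentile(q[:,0],[2,98]))
go(.5485,.1985,.14,9.6)
E
```

```text
side block ((592.0936889648438, -93.22756958007812), (139.792236328125, 272.981689453125), 9.368449211120605)
side bed ((592.5242919921875, -97.25525665283203), (100.07921600341797, 219.16836547851562), 9.426207542419434) 0.0565693325834699
side fixed ((580.4775390625, -25.51540756225586), (90.23402404785156, 34.68143844604492), 10.47387981414795)
side jaw local y [-0.08106823 -0.05041971] x [-0.0427969   0.04411546]
top block ((591.5054931640625, -94.75164794921875), (140.193359375, 269.850830078125), 9.546969413757324)
top bed ((592.3433227539062, -99.36087036132812), (100.58792877197266, 219.01937866210938), 9.649886131286621) 0.054771925332122356
top fixed ((579.948486328125, -25.908065795898438), (89.82365417480469, 29.645851135253906), 9.570077896118164)
top jaw local y [-0.08150791 -0.0526002 ] x [-0.04360565  0.0429558 ]
t 1.5 pos [0.176  0.4947 0.1917] yaw 70.4 tilt [ 0.  0. -1.] w 0.0918 gf 0.0 F [0.1 0.1 0.2] q6 -0.15  SHIFT [-0.4503, -0.1542, 0.0517] TURN 60.8
```

```bash
python3 -m jog '[[-1,[-0.45,-0.154,0.03],60.8],[-1,[-0.45,-0.154,0.03],60.8],[-1,[-0.45,-0.154,0.03],60.8],[-1,[-0.45,-0.154,0.03],60.8],[-1,[-0.45,-0.154,0.03],60.8]]'; python3 -c "
from h import *
go(.5485,.1985,.14,9.55)"
```

```text
clock: 2.12
position: [0.4216, 0.2992, 0.1722]
orientation: [1.883, 2.515, 0.001]
force: [0.2, 0.5, 0.1]
gripper_width: 0.0916
grasp_force: 0.0
t 2.12 pos [0.4216 0.2992 0.1722] yaw 16.3 tilt [ 0.001  0.001 -1.   ] w 0.0916 gf 0.0 F [0.2 0.5 0.1] q6 0.18  SHIFT [-0.1324, 0.0934, 0.0322] TURN 6.8
```

```bash
python3 -m jog '[[-1,[-0.1324,0.0934,0.032],6.8],[-1,[-0.1324,0.0934,0.032],6.8],[-1,[-0.1324,0.0934,0.032],6.8],[-1,[-0.1324,0.0934,0.032],6.8]]'; python3 -c "
from h import *
go(.5485,.1985,.028,9.55)"
```

```text
clock: 2.62
position: [0.5492, 0.1984, 0.1388]
orientation: [-2.026, -2.401, 0.002]
force: [0.2, -0.1, -0.6]
gripper_width: 0.0919
grasp_force: 0.0
t 2.62 pos [0.5492 0.1984 0.1388] yaw 9.7 tilt [-0.001 -0.001 -1.   ] w 0.0919 gf 0.0 F [ 0.2 -0.1 -0.6] q6 0.05  SHIFT [0.0003, -0.0005, 0.1108] TURN 0.1
```

```bash
python3 -m jog '[[-1,[0,-0.0005,0.06],0],[-1,[0,-0.0005,0.11],0],[-1,[0,-0.0005,0.11],0],[1,[0,-0.0005,0.11],0],[1,[0,-0.0005,0.11],0]]'; python3 -m jog '[[1,[0,0,0],0],[1,[0,0,0],0],[1,[0,0,-0.06],0],[1,[0,0,-0.115],0],[1,[0,0,-0.115],0]]'; python3 -c "
from h import *
go(.5901,-.086,.15,9.55)"
```

```text
clock: 3.25
position: [0.5487, 0.2013, 0.0327]
orientation: [2.019, 2.403, 0.006]
force: [0.3, -0.3, -0.3]
gripper_width: 0.076
grasp_force: 0.0
clock: 3.88
position: [0.55, 0.2012, 0.1503]
orientation: [2.017, 2.4, 0.013]
force: [0.3, -0.2, -0.1]
gripper_width: 0.0266
grasp_force: 0.0
t 3.88 pos [0.55   0.2012 0.1503] yaw 9.9 tilt [ 0.01   0.002 -1.   ] w 0.0266 gf 0.0 F [ 0.3 -0.2 -0.1] q6 0.05  SHIFT [-0.2899, -0.0099, 0.0] TURN 0.4
```

```bash
python3 - <<'E'
from h import *
S=snaps()
for n in S:
    cv2.imwrite(f"pics/{n}1.png",S[n]["frame"][:,:,::-1])
    for c in r.cut_out(n,"pot"):
        w=world(S[n],c["region"]); print(n,c["score"],c["box"],np.median(w,0),rim(w,.0332))
cv2.imwrite("pics/side1c.png",cv2.resize(S["side"]["frame"][120:400,160:440,::-1],None,fx=2,fy=2))
print(r.observe())
E
```

```text
side 0.6 [275.3, 290.1, 36.4, 47.9] [0.54911652 0.19345179 0.02947719] (array([0.54923945, 0.19918239]), np.float64(0.061347483606931916), 150, np.float64(0.0009716780575478748))
top 0.66 [190.4, 229.4, 26.6, 31.2] [0.54968496 0.19148864 0.01269737] (array([0.54809728, 0.19786585]), np.float64(0.06104309161415223), 42, np.float64(0.0008473514194233106))
{'clock': 4.075, 'qpos': array([2.19734993e-01, 4.86969575e-01, 1.43295535e+00, 7.42926052e-05,
       1.22440201e+00, 4.69967670e-02]), 'joint_vel': array([ 0.00154844,  0.01151392,  0.00253289,  0.00045367,  0.00190312,
       -0.00170281]), 'joint_torque': array([ 3.10228311e-02, -5.10367227e+01, -2.43953007e+01,  8.03438388e-02,
        2.87226011e-02,  5.23437411e-04]), 'position': array([0.54617825, 0.20029165, 0.14362916]), 'orientation': array([-2.0204615 , -2.40344706,  0.0033455 ]), 'force': array([ 0.36614195,  0.03589449, -0.61088856]), 'moment': array([-0.08758048,  0.01144806,  0.05262628]), 'grasp_force': 0.0, 'gripper_width': 0.010542378883078471}
```

View pics/side1c.png

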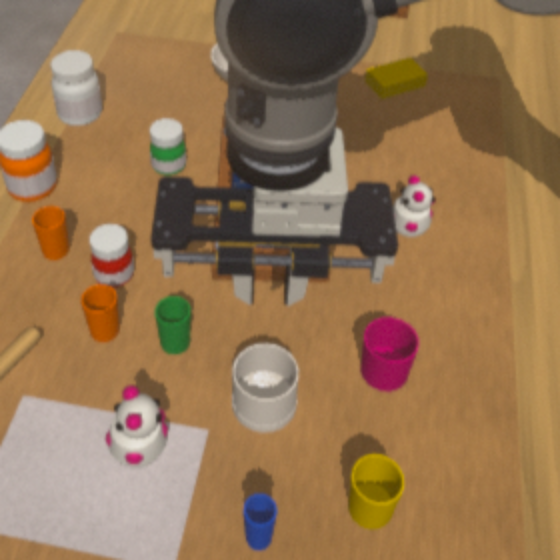

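The crop shows the pot still standing where it was. I lifted before the slow fingers had closed, so I'll regrasp and wait longer.

```bash
python3 -m jog '[[-1,[0,0,0],0],[-1,[0,0,0],0],[-1,[0,0,0],0],[-1,[0,0,0],0],[-1,[0,0,0],0]]'; python3 -m jog '[[-1,[0,0,0],0],[-1,[0,0,0],0],[-1,[0,0,0],0],[-1,[0,0,0],0],[-1,[0,0,0],0]]';python3 -c "
from h import *
go(.5485,.1985,.028,9.55)"
```

```text
clock: 4.7
position: [0.5471, 0.2006, 0.145]
orientation: [-2.021, -2.405, -0.0]
force: [0.6, -0.2, -0.3]
gripper_width: 0.056
grasp_force: 0.0
clock: 5.32
position: [0.5471, 0.2006, 0.1451]
orientation: [-2.021, -2.405, -0.0]
force: [0.1, -0.2, 0.3]
gripper_width: 0.0914
grasp_force: 0.0
t 5.33 pos [0.5471 0.2006 0.1451] yaw 9.9 tilt [ 0.  0. -1.] w 0.0914 gf 0.0 F [ 0.1 -0.2  0.3] q6 0.05  SHIFT [-0.0023, 0.001, 0.1171] TURN 0.3
```

```bash
python3 -m jog '[[-1,[-0.0023,0.001,0.06],0.3],[-1,[-0.0023,0.001,0.117],0.3],[-1,[-0.0023,0.001,0.117],0.3],[1,[-0.0023,0.001,0.117],0.3],[1,[-0.0023,0.001,0.117],0.3]]'; python3 -m jog '[[1,[0,0,0],0],[1,[0,0,0],0],[1,[0,0,0],0],[1,[0,0,0],0],[1,[0,0,0],0]]'; python3 -c "
from h import *
go(.5901,-.086,.15,9.55)"
```

```text
clock: 5.95
position: [0.5505, 0.199, 0.0309]
orientation: [2.026, 2.397, 0.006]
force: [-0.4, 0.1, -1.4]
gripper_width: 0.0765
grasp_force: 0.0
clock: 6.58
position: [0.5485, 0.1984, 0.028]
orientation: [-2.028, -2.399, 0.0]
force: [0.3, 0.2, -0.1]
gripper_width: 0.0263
grasp_force: 0.0
t 6.58 pos [0.5485 0.1984 0.028 ] yaw 9.6 tilt [-0.  0. -1.] w 0.0263 gf 0.0 F [ 0.3  0.2 -0.1] q6 0.05  SHIFT [-0.2874, -0.0064, -0.122] TURN 0.1
```

```bash
python3 - <<'E'
from h import *
S=snaps()
o=r.observe(); print(o["gripper_width"],o["grasp_force"],o["position"])
a=cv2.resize(S["side"]["frame"][200:400,180:400,::-1],(400,364)); b=cv2.resize(S["top"]["frame"][170:340,120:300,::-1],(385,364))
cv2.imwrite("pics/c2.png",np.hstack([a,b]))
E
```

```text
0.018095842091873558 0.0 [0.54846965 0.19848496 0.02796949]
```

View pics/c2.png

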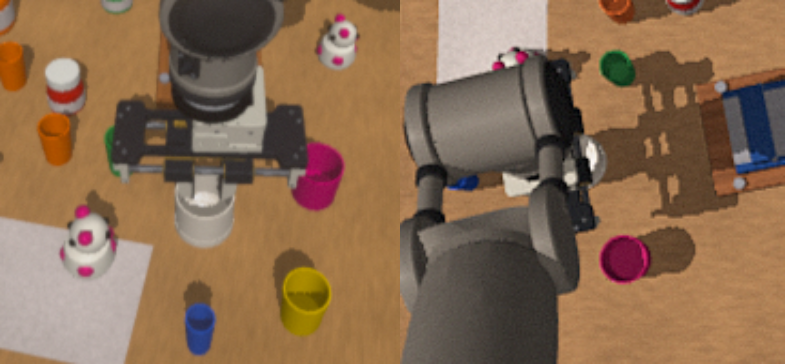

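```bash
python3 - <<'E'
from h import *
s=r.snapshot("side")
def px(P): c=s["R"]@np.array(P)+s["t"]; c=s["K"]@c/c[2]; return c[:2].round(1)
print("TCP px",px([.5485,.1985,.028]),"rim far/near",px([.5485,.165,.06]),px([.5485,.2317,.06]), "grasp",px([.5485,.1985,.047]),px([.5485,.1985,.094]))
for v in range(276,320,4):
    row=[]
    for u in range(276,312,5):
        m=np.zeros((420,560),bool);m[v,u]=1; w=world(s,m); row.append("(%d %d %d)"%tuple(w[0]*1000) if len(w) else "-")
    print(v,*row)
c=r.cut_out("side","pot"); 
for k in c: w=world(s,k["region"]); print(k["score"],k["box"],np.median(w,0).round(3))
E
```

```text
TCP px [292.4 313.8] rim far/near [295.6 291.3] [289.9 319.7] grasp [292.7 308.8] [293.3 295.4]
276 (581 202 152) (572 202 154) (558 227 191) (550 226 192) (542 223 191) (533 222 191) (525 218 188) (516 215 186)
280 (576 225 172) (568 224 173) (558 227 179) (550 225 180) (541 224 180) (533 222 180) (524 220 179) (516 219 180)
284 (575 231 169) (567 228 167) (558 226 166) (550 224 166) (541 224 168) (532 222 168) (524 220 168) (515 219 168)
288 (576 228 152) (567 225 151) (558 224 151) (565 117 0) (553 117 3) (532 220 153) (523 219 154) (514 216 153)
292 (574 237 153) (565 234 152) (557 233 152) (549 227 147) (540 226 147) (530 229 155) (522 225 152) (513 225 153)
296 (573 240 145) (565 238 146) (556 237 147) (557 168 46) (546 168 48) (530 233 148) (521 230 147) (512 229 147)
300 (591 156 2) (569 214 96) (560 211 93) (556 168 31) (546 167 32) (529 232 134) (520 231 136) (511 229 136)
304 (581 203 61) (569 214 81) (559 213 83) (556 169 17) (545 168 18) (531 207 82) (522 205 82) (515 151 2)
308 (580 211 60) (575 181 15) (560 211 66) (555 175 11) (544 173 12) (531 206 68) (523 182 32) (513 160 0)
312 (580 210 43) (574 188 10) (563 188 14) (553 184 11) (543 184 13) (532 180 12) (520 209 61) (512 171 3)
316 (580 208 25) (567 226 58) (561 196 12) (551 194 13) (541 192 12) (531 191 14) (519 210 49) (511 180 3)
0.66 [276.7, 295.9, 32.4, 40.4] [0.549 0.216 0.023]
```

```bash
python3 -m jog '[[-1,[0,0,-0.06],0],[-1,[0,0,-0.12],0],[-1,[0,0,-0.12],0],[-1,[0,0,-0.12],0],[-1,[0,0,-0.12],0]]'; python3 -m jog '[[-1,[0,0,0],0],[-1,[0,0,0],0],[-1,[0,0,0],0],[-1,[0,0,0],0],[-1,[0,0,0],0]]'; python3 - <<'E'
from h import *
s=r.snapshot("side"); o=r.observe(); p=o["position"]; print(p,o["gripper_width"])
def px(P): c=s["R"]@np.array(P)+s["t"]; c=s["K"]@c/c[2]; return c[:2].round(1)
w=world(s,np.ones((420,560),bool))
k=(abs(w[:,0]-p[0])<.08)&(abs(w[:,1]-p[1])<.03)&(w[:,2]>.1)
q=w[k]
for z in np.arange(.1,.26,.006):
    a=q[abs(q[:,2]-z)<.003]
    if len(a): print(round(z,3),len(a),"x",np.percentile(a[:,0],[0,25,50,75,100]).round(3),"y",np.median(a[:,1]).round(3))
im=s["frame"].copy()
for dy in(-.046,.046):
    R=Ro.from_rotvec(o["orientation"]).as_matrix(); u=px(p+R@[0,dy,0]); cv2.circle(im,tuple(int(x) for x in u),2,(255,0,0),-1)
u=px(p).astype(int); cv2.imwrite("pics/c3.png",cv2.resize(im[u[1]-80:u[1]+60,u[0]-90:u[0]+90,::-1],None,fx=4,fy=4))
E
```

```text
clock: 7.4
position: [0.5475, 0.1982, 0.1463]
orientation: [-2.026, -2.398, 0.004]
force: [0.1, 0.8, -0.3]
gripper_width: 0.0559
grasp_force: 0.0
clock: 8.02
position: [0.5485, 0.1985, 0.1481]
orientation: [2.028, 2.4, 0.0]
force: [0.1, -0.3, -0.2]
gripper_width: 0.092
grasp_force: 0.0
[0.54853497 0.19848269 0.1481066 ] 0.09158906833358114
0.184 11 x [0.496 0.501 0.502 0.594 0.596] y 0.201
0.19 30 x [0.491 0.498 0.503 0.594 0.602] y 0.202
0.196 41 x [0.485 0.493 0.5   0.596 0.606] y 0.203
0.202 47 x [0.485 0.494 0.592 0.6   0.608] y 0.213
0.208 51 x [0.484 0.492 0.501 0.595 0.608] y 0.201
0.214 52 x [0.483 0.495 0.592 0.599 0.607] y 0.209
0.22 51 x [0.483 0.493 0.592 0.6   0.607] y 0.206
0.226 20 x [0.496 0.499 0.502 0.593 0.609] y 0.202
0.232 16 x [0.496 0.499 0.502 0.593 0.596] y 0.201
0.238 3 x [0.498 0.498 0.498 0.546 0.594] y 0.202
0.244 1 x [0.5 0.5 0.5 0.5 0.5] y 0.194
0.25 5 x [0.5   0.5   0.501 0.501 0.599] y 0.189
0.256 40 x [0.469 0.478 0.486 0.494 0.599] y 0.224
```

View pics/c3.png

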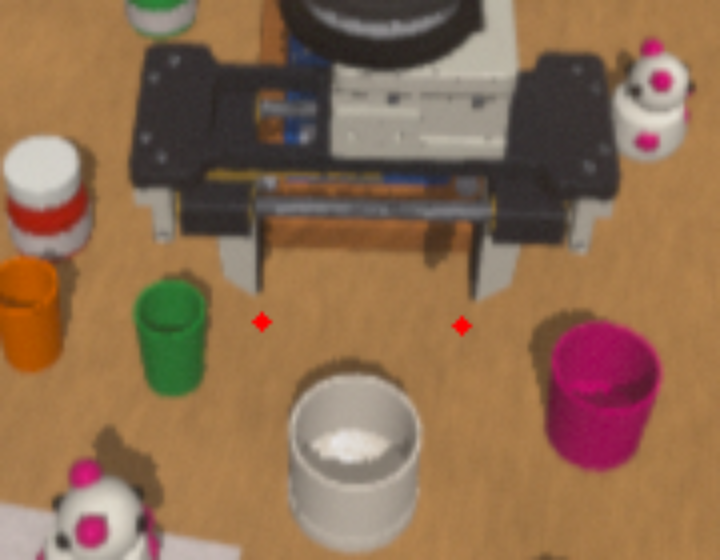

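The fingertips show in the picture about 35 mm above the projected TCP (red dots), so the reported z is biased. I'll apply an offset of +35 mm and check it at other poses.

```bash
python3 -m jog '[[-1,[0,0,0.06],0],[-1,[0,0,0.12],0],[-1,[0,0,0.155],0],[-1,[0,0,0.155],0],[-1,[0,0,0.155],0]]'; python3 -m jog '[[1,[0,0,0],0],[1,[0,0,0],0],[1,[0,0,0],0],[1,[0,0,0],0],[1,[0,0,0],0]]';  python3 - <<'E'
from h import *
s=r.snapshot("side"); o=r.observe(); p=o["position"]; print(p,o["gripper_width"],o["grasp_force"],o["force"])
go(.5901,-.086,.15,9.55)
E
```

```text
clock: 8.7
position: [0.5498, 0.1988, -0.0053]
orientation: [2.027, 2.398, 0.003]
force: [0.3, -0.4, 1.2]
gripper_width: 0.0917
grasp_force: 0.0
clock: 9.32
position: [0.5493, 0.1986, -0.0061]
orientation: [2.027, 2.399, 0.002]
force: [1.0, 0.9, 5.3]
gripper_width: 0.0645
grasp_force: 30.0
[ 0.54936875  0.198601   -0.00611711] 0.06424255918179167 29.997156044701114 [ 1.39384271 -0.73879757  6.12451606]
t 9.38 pos [ 0.5494  0.1986 -0.0061] yaw 9.6 tilt [ 0.002  0.    -1.   ] w 0.0642 gf 30.0 F [ 1.4 -0.7  6.1] q6 0.05  SHIFT [-0.2874, -0.007, -0.1562] TURN 0.0
```

```bash
python3 -m jog '[[1,[0,0,-0.03],0],[1,[0,0,-0.09],0],[1,[0,0,-0.15],0],[1,[0,0,-0.15],0],[1,[-0.04,0,-0.15],0]]'; python3 -m jog '[[1,[-0.04,-0.007,0],0],[1,[-0.09,-0.007,0],0],[1,[-0.14,-0.007,0],0],[1,[-0.19,-0.007,0],0],[1,[-0.22,-0.007,0],0]]';  python3 - <<'E'
from h import *
go(.5901,-.086,.10,9.55)
E
```

```text
clock: 10.0
position: [0.5538, 0.1605, 0.1418]
orientation: [-2.022, -2.402, 0.002]
force: [0.4, -0.2, -3.7]
gripper_width: 0.0646
grasp_force: 30.0
clock: 10.62
position: [0.5836, -0.0612, 0.1404]
orientation: [-2.027, -2.395, 0.004]
force: [0.6, 1.0, -3.5]
gripper_width: 0.0646
grasp_force: 30.0
t 10.62 pos [ 0.5836 -0.0612  0.1404] yaw 9.5 tilt [-0.005  0.001 -1.   ] w 0.0646 gf 30.0 F [ 0.6  1.  -3.5] q6 -0.4  SHIFT [-0.0256, 0.0025, 0.0403] TURN -0.1
```

```bash
python3 -m jog '[[1,[-0.0256,0.0025,0.02],0],[1,[-0.0256,0.0025,0.02],0],[1,[-0.0256,0.0025,0.02],0],[1,[-0.0256,0.0025,0.02],0]]';  python3 - <<'E'
from h import *
go(.5901,-.086,.051,9.55)
s=r.snapshot("side"); o=r.observe(); p=o["position"]
w=world(s,np.ones((420,560),bool))
k=(abs(w[:,0]-p[0])<.04)&(abs(w[:,1]-p[1])<.06)&(w[:,2]>.11)&(w[:,2]<.19)
q=w[k]
for z in np.arange(.11,.19,.006):
    a=q[abs(q[:,2]-z)<.003]
    if len(a)>3: print(round(z,3),len(a),"x",np.percentile(a[:,0],[0,50,100]).round(3),"y",np.percentile(a[:,1],[0,50,100]).round(3))
for c in r.cut_out("side","pot"):
    w=world(s,c["region"]);print(c["score"],np.median(w,0),rim(w,.0332))
E
```

```text
clock: 11.12
position: [0.5916, -0.0829, 0.1231]
orientation: [-2.026, -2.4, -0.0]
force: [0.4, -0.0, -3.1]
gripper_width: 0.0642
grasp_force: 30.0
t 11.12 pos [ 0.5916 -0.0829  0.1231] yaw 9.7 tilt [-0.  0. -1.] w 0.0642 gf 30.0 F [ 0.4 -0.  -3.1] q6 -0.44  SHIFT [-0.0029, -0.002, 0.0721] TURN 0.1
0.128 13 x [0.561 0.58  0.614] y [-0.068 -0.055 -0.051]
0.134 48 x [0.556 0.586 0.621] y [-0.085 -0.053 -0.049]
0.14 72 x [0.557 0.584 0.621] y [-0.116 -0.056 -0.048]
0.146 77 x [0.558 0.59  0.621] y [-0.116 -0.062 -0.048]
0.152 91 x [0.559 0.589 0.622] y [-0.117 -0.066 -0.049]
0.158 96 x [0.552 0.587 0.621] y [-0.118 -0.065 -0.05 ]
0.164 106 x [0.552 0.593 0.63 ] y [-0.116 -0.067 -0.049]
0.17 131 x [0.553 0.591 0.631] y [-0.116 -0.069 -0.049]
0.176 119 x [0.553 0.591 0.629] y [-0.116 -0.067 -0.05 ]
0.182 128 x [0.554 0.591 0.631] y [-0.116 -0.069 -0.05 ]
0.188 131 x [0.554 0.594 0.632] y [-0.115 -0.073 -0.05 ]
0.89 [ 0.5892524  -0.06458989  0.16520045] (array([ 0.59021427, -0.08234786]), np.float64(0.18953709145132738), 108, np.float64(0.0011274960167187106))
```

```bash
python3 -m jog '[[1,[-0.0035,0,0.02],0],[1,[-0.0035,0,0.045],0],[1,[-0.0035,0,0.066],0],[1,[-0.0035,0,0.072],0],[1,[-0.0035,0,0.072],0]]';  python3 - <<'E'
from h import *
go(.5901,-.086,.049,9.55)
E
```

```text
clock: 11.85
position: [0.5925, -0.0871, 0.0514]
orientation: [2.027, 2.4, 0.0]
force: [-0.2, 0.2, -2.9]
gripper_width: 0.0646
grasp_force: 30.0
t 11.85 pos [ 0.5925 -0.0871  0.0514] yaw 9.6 tilt [ 0.  0. -1.] w 0.0646 gf 30.0 F [-0.2  0.2 -2.9] q6 -0.44  SHIFT [0.0015, -0.0022, 0.0024] TURN 0.1
```

```bash
python3 -m jog '[[1,[0,0,0.002],0],[1,[0,0,0.002],0],[-1,[0,0,0.002],0],[-1,[0,0,0.002],0],[-1,[0,0,0.002],0]]'; python3 -m jog '[[-1,[0,0,0],0],[-1,[0,0,0],0],[-1,[0,0,-0.05],0],[-1,[0,0,-0.1],0],[-1,[0,0,-0.1],0]]'; python3 - <<'E'
from h import *
s=r.snapshot("side")
for c in r.cut_out("side","pot"):
    w=world(s,c["region"]);print(c["score"],np.median(w,0),rim(w,.0332))
# grip target, vise frame
th=np.radians(9.55); O=np.array([.5891,-.0801]); X=np.array([np.cos(th),np.sin(th)]); Y=np.array([-np.sin(th),np.cos(th)])
for x,y in((-.042,-.183),(0,-.183),(.042,-.183)): print(x,y,(O+X*x+Y*y).round(4))
p=O-X*.042-Y*.183; go(p[0],p[1],.14,9.55)
E
```

```text
clock: 12.48
position: [0.5926, -0.0874, 0.0494]
orientation: [2.027, 2.399, 0.001]
force: [-0.4, -0.3, -0.5]
gripper_width: 0.0896
grasp_force: 0.0
clock: 13.1
position: [0.5949, -0.088, 0.1536]
orientation: [2.022, 2.393, 0.006]
force: [0.2, -0.7, -1.0]
gripper_width: 0.0922
grasp_force: 0.0
0.95 [ 0.5911347  -0.08210696  0.09362936] (array([ 0.5915484 , -0.08706506]), np.float64(0.1161453021364213), 105, np.float64(0.0012972776155654308))
0.72 [ 0.59018917 -0.14481885  0.08626408] (array([ 0.59192304, -0.08705697]), np.float64(0.1160583406985102), 14, np.float64(0.0007782016743169951))
0.61 [ 0.57884616 -0.23793136  0.08485174] (array([ 0.60280152, -0.24499618]), np.float64(0.08841266054367994), 71, np.float64(0.004830780969583417))
0.38 [ 0.7371222  -0.12014825  0.04334306] (array([ 0.7693744 , -0.12770119]), np.float64(0.06774147680196779), 126, np.float64(0.009717936656182207))
-0.042 -0.183 [ 0.578  -0.2675]
0 -0.183 [ 0.6195 -0.2606]
0.042 -0.183 [ 0.6609 -0.2536]
t 13.2 pos [ 0.5922 -0.0873  0.1491] yaw 9.6 tilt [ 0. -0. -1.] w 0.0916 gf 0.0 F [ 0.5 -0.5 -0.8] q6 -0.44  SHIFT [-0.1753, -0.044, 0.0091] TURN 0.1
```

```bash
python3 -m jog '[[-1,[-0.06,-0.0432,0],0],[-1,[-0.12,-0.0432,0],0],[-1,[-0.175,-0.0432,0.01],0],[-1,[-0.175,-0.0432,0.05],0],[-1,[-0.175,-0.0432,0.05],0]]'; python3 - <<'E'
from h import *
s=r.snapshot("side"); o=r.observe(); p=o["position"]
w=world(s,np.ones((420,560),bool))
k=(abs(w[:,0]-p[0])<.08)&(abs(w[:,1]-p[1])<.03)&(w[:,2]>.1)&(w[:,2]<.2)
q=w[k]
for z in np.arange(.1,.2,.006):
    a=q[abs(q[:,2]-z)<.003]
    if len(a): print(round(z,3),len(a),"x",np.percentile(a[:,0],[0,25,50,75,100]).round(3),"y",np.percentile(a[:,1],[5,50,95]).round(3))
go(.5799,-.2674,.0295,9.55)
E
```

```text
clock: 13.82
position: [0.5757, -0.2659, 0.0939]
orientation: [-2.022, -2.39, 0.002]
force: [-0.5, 0.3, 0.1]
gripper_width: 0.0917
grasp_force: 0.0
0.13 6 x [0.522 0.526 0.528 0.597 0.623] y [-0.265 -0.264 -0.25 ]
0.136 18 x [0.518 0.525 0.529 0.621 0.628] y [-0.279 -0.262 -0.246]
0.142 23 x [0.513 0.521 0.53  0.627 0.633] y [-0.277 -0.262 -0.245]
0.148 23 x [0.511 0.522 0.62  0.624 0.633] y [-0.266 -0.25  -0.246]
0.154 24 x [0.511 0.516 0.522 0.625 0.634] y [-0.267 -0.261 -0.245]
0.16 24 x [0.512 0.524 0.62  0.626 0.633] y [-0.266 -0.248 -0.244]
0.166 34 x [0.51  0.518 0.528 0.627 0.637] y [-0.27  -0.262 -0.245]
0.172 36 x [0.511 0.523 0.619 0.626 0.636] y [-0.279 -0.261 -0.245]
0.178 34 x [0.511 0.521 0.528 0.626 0.637] y [-0.272 -0.262 -0.244]
0.184 14 x [0.509 0.519 0.524 0.623 0.634] y [-0.271 -0.263 -0.244]
0.19 2 x [0.525 0.525 0.525 0.525 0.525] y [-0.264 -0.263 -0.262]
0.196 2 x [0.499 0.506 0.512 0.519 0.525] y [-0.26  -0.253 -0.246]
t 13.88 pos [ 0.5773 -0.266   0.0966] yaw 9.6 tilt [-0.005  0.003 -1.   ] w 0.0918 gf 0.0 F [0.7 0.2 0.7] q6 -0.72  SHIFT [-0.0021, 0.0026, 0.0671] TURN 0.0
```

```bash
python3 -m jog '[[-1,[-0.0021,0.0026,0.03],0],[-1,[-0.0021,0.0026,0.067],0],[1,[-0.0021,0.0026,0.067],0],[1,[-0.0021,0.0026,0.067],0],[1,[-0.0021,0.0026,0.067],0]]'; python3 -m jog '[[1,[0,0,0],0],[1,[0,0,0],0],[1,[0,0,0],0],[1,[0,0,0],0],[1,[0,0,0],0]]'; python3 -m jog '[[1,[0,0,0],0],[1,[0,0,0],0],[1,[0,0,0],0]]'; python3 - <<'E'
from h import *
go(.5799,-.2674,.0295,9.55)
E
```

```text
clock: 14.5
position: [0.5831, -0.2691, 0.0344]
orientation: [2.025, 2.397, 0.001]
force: [0.3, 0.0, -0.1]
gripper_width: 0.0663
grasp_force: 0.0
clock: 15.12
position: [0.581, -0.269, 0.0318]
orientation: [-2.027, -2.399, 0.002]
force: [-4.0, -0.8, 1.5]
gripper_width: 0.017
grasp_force: 30.1
clock: 15.5
position: [0.5811, -0.2689, 0.0319]
orientation: [-2.027, -2.399, 0.001]
force: [-5.3, -2.5, 1.3]
gripper_width: 0.017
grasp_force: 30.0
t 15.5 pos [ 0.5811 -0.2689  0.0319] yaw 9.6 tilt [-0.001  0.    -1.   ] w 0.017 gf 30.0 F [-5.3 -2.5  1.3] q6 -0.72  SHIFT [0.0017, -0.0009, 0.0024] TURN 0.1
```

```bash
python3 -m jog '[[1,[0,0.0099,-0.0194],0],[1,[0,0.0281,-0.0312],0],[1,[0,0.0498,-0.0323],0],[1,[0,0.0692,-0.0225],0],[1,[0,0.081,-0.0042],0]]'; python3 - <<'E'
from h import *
o=r.observe(); print(o["moment"])
th=np.radians(9.55); O=np.array([.5891,-.0801]); X=np.array([np.cos(th),np.sin(th)]); Y=np.array([-np.sin(th),np.cos(th)])
d=np.array(o["position"][:2])-O; print("vise xy",d@X,d@Y,o["position"][2]+.035, "F vise",o["force"][:2]@X,o["force"][:2]@Y,o["force"][2],o["gripper_width"],o["grasp_force"])
s=r.snapshot("top"); cv2.imwrite("pics/t4.png",cv2.resize(s["frame"][140:320,230:470,::-1],None,fx=3,fy=3))
s=r.snapshot("side"); 
for c in r.cut_out("side","jaw"):
    w=world(s,c["region"]); w=w[abs(w[:,2]-.087)<.006]; l=(w[:,:2]-O)@np.c_[X,Y]; print(c["score"],np.percentile(l,[2,50,98],axis=0))
E
```

```text
clock: 16.12
position: [0.6623, -0.255, 0.036]
orientation: [2.027, 2.4, -0.0]
force: [-9.6, -2.3, 0.5]
gripper_width: 0.0171
grasp_force: 30.0
[-0.51359109  1.75680943  0.09360898]
vise xy 0.04314234637472497 -0.18459424292551513 0.07102617708291378 F vise -9.864533678110798 -0.6504142040883336 0.48873609831921216 0.01712451122897114 30.03004252910614
0.76 [[-0.0448024  -0.07545048]
 [-0.03109468 -0.05842625]
 [ 0.04399399 -0.0467618 ]]
0.66 [[-0.00460757 -0.19229076]
 [ 0.03667249 -0.14702298]
 [ 0.04970778 -0.12034354]]
0.61 [[-0.04160765  0.04118223]
 [ 0.00088876  0.05890312]
 [ 0.04496768  0.07094698]]Traceback (most recent call last):
  File "<stdin>", line 8, in <module>
    return _quantile_unchecked(
        a, q, axis, out, overwrite_input, method, keepdims, weights)
    return _ureduce(a,
                    func=_quantile_ureduce_func,
    ...<5 lines>...
                    overwrite_input=overwrite_input,
                    method=method)
    r = func(a, **kwargs)
    result = _quantile(arr,
                       quantiles=q,
    ...<2 lines>...
                       out=out,
                       weights=wgt)
    slices_having_nans = np.isnan(arr[-1, ...])
                                  ~~~^^^^^^^^^
IndexError: index -1 is out of bounds for axis 0 with size 0
```

```bash
python3 -m jog '[[1,[0,-0.0004,0.0217],0],[1,[0,-0.0102,0.0411],0],[1,[0,-0.0285,0.0529],0],[1,[0,-0.0502,0.0541],0],[1,[0,-0.0695,0.0442],0]]'; cat >> h.py <<'E'
def vf():
    o=r.observe()
    th=np.radians(9.55); O=np.array([.5891,-.0801]); X=np.array([np.cos(th),np.sin(th)]); Y=np.array([-np.sin(th),np.cos(th)])
    d=np.array(o["position"][:2])-O; print("tool in vise",(d@X).round(4),(d@Y).round(4),round(o["position"][2]+.035,4), "F vise",np.round([o["force"][:2]@X,o["force"][:2]@Y,o["force"][2]],1),o["gripper_width"].round(4),o["grasp_force"].round(1))
    s=r.snapshot("side")
    for c in r.cut_out("side","jaw")[:2]:
        w=world(s,c["region"]); w=w[abs(w[:,2]-.087)<.006]; l=(w[:,:2]-O)@np.c_[X,Y]
        if len(l): print("jaw",round(c["score"],2),np.percentile(l,[2,50,98],axis=0)[:,1].round(4),np.median(l[:,0]).round(3))
    for c in r.cut_out("side","pot")[:1]:
        w=world(s,c["region"]); f=rim(w,.0332); print("pot rim vise",((f[0]-O)@np.c_[X,Y]).round(4),f[1].round(4),f[3].round(4))
E
python3 -c "
from h import *
vf()"
```

```text
clock: 16.9
position: [0.5944, -0.2665, -0.0074]
orientation: [2.027, 2.396, 0.005]
force: [9.7, 4.5, 6.1]
gripper_width: 0.0171
grasp_force: 30.1Traceback (most recent call last):
  File "<string>", line 3, in <module>
    vf()
    ~~^^
  File "h.py", line 32, in vf
    d=np.array(o["position"][:2])-O; print("tool in vise",(d@X).round(4),(d@Y).round(4),round(o["position"][2]+.035,4), "F vise",np.round([o["force"][:2]@X,o["force"][:2]@Y,o["force"][2]],1),o["gripper_width"].round(4),o["grasp_force"].round(1))
                                                                                                                                                                                               ^^^^^^^^^^^^^^^^^^^^^^^^
AttributeError: 'float' object has no attribute 'round'
```

```bash
sed -i 's/o\["gripper_width"\].round(4),o\["grasp_force"\].round(1)/round(o["gripper_width"],4),round(o["grasp_force"],1)/' h.py; python3 -m jog '[[1,[0,-0.0118,-0.0182],0],[1,[0,-0.013,-0.0399],0],[1,[0,-0.0031,-0.0593],0],[1,[0,0.0151,-0.0711],0],[1,[0,0.0368,-0.0723],0]]';python3 -c "
from h import *
vf()"
```

```text
clock: 17.52
position: [0.6298, -0.2607, 0.0664]
orientation: [2.028, 2.398, 0.001]
force: [-4.0, 0.4, -3.2]
gripper_width: 0.0172
grasp_force: 30.0
tool in vise 0.0102 -0.1849 0.1014 F vise [-3.9  1.1 -3.2] 0.0172 30.0
jaw 0.59 [-0.0673 -0.0503 -0.0385] -0.03
pot rim vise [ 0.0016 -0.0047] 0.1156 0.0013
```

```bash
python3 -m jog '[[1,[0,0.0194,0.0099],0],[1,[0,0.0312,0.0281],0],[1,[0,0.0323,0.0498],0],[1,[0,0.0225,0.0692],0],[1,[0,0.0042,0.081],0]]';python3 -c "
from h import *
vf()"
```

```text
clock: 18.3
position: [0.6327, -0.2598, -0.0169]
orientation: [-2.027, -2.399, -0.001]
force: [-3.3, 4.0, 20.6]
gripper_width: 0.0169
grasp_force: 30.0
tool in vise 0.0132 -0.1845 0.0181 F vise [-2.6  4.5 20.6] 0.0169 30.0
jaw 0.68 [-0.0647 -0.0472 -0.0332] 0.029
pot rim vise [ 0.0011 -0.0007] 0.1161 0.0012
```

```bash
python3 -m jog '[[1,[-0.003,-0.0217,-0.0009],0],[1,[-0.003,-0.0411,-0.0107],0],[1,[-0.003,-0.0529,-0.029],0],[1,[-0.003,-0.0541,-0.0507],0],[1,[-0.003,-0.0442,-0.07],0]]';python3 -c "
from h import *
vf()"
```

```text
clock: 19.08
position: [0.589, -0.2673, 0.0522]
orientation: [-2.025, -2.395, -0.004]
force: [7.2, 7.9, -12.6]
gripper_width: 0.0168
grasp_force: 30.0
tool in vise -0.0312 -0.1845 0.0872 F vise [  8.4   6.6 -12.6] 0.0168 30.0
jaw 0.57 [-0.0936 -0.0459 -0.0294] -0.024
pot rim vise [0.0012 0.0032] 0.1163 0.0014
```

```bash
python3 -m jog '[[1,[0,0.0182,-0.0108],0],[1,[0,0.0399,-0.012],0],[1,[0,0.0593,-0.0021],0],[1,[0,0.0711,0.0161],0],[1,[0,0.0723,0.0378],0]]';python3 -c "
from h import *
vf()"
```

```text
clock: 19.85
position: [0.6622, -0.2552, 0.0151]
orientation: [-2.025, -2.399, -0.005]
force: [-5.9, 7.5, 7.6]
gripper_width: 0.0174
grasp_force: 30.0
tool in vise 0.0431 -0.1848 0.0501 F vise [-4.5  8.4  7.6] 0.0174 30.0
jaw 0.57 [-0.0558 -0.0397 -0.0264] -0.031
pot rim vise [0.0011 0.0074] 0.1162 0.0013
```

```bash
python3 -m jog '[[1,[0,-0.0021,0.007],0],[1,[0,-0.0047,0.0123],0],[1,[0,-0.0047,0.0123],0],[1,[0,-0.0047,0.0123],0]]';python3 -c "
from h import *
vf()"
```

```text
clock: 20.5
position: [0.657, -0.2563, 0.0034]
orientation: [-2.026, -2.398, -0.005]
force: [3.2, 9.0, 2.5]
gripper_width: 0.017
grasp_force: 30.0
tool in vise 0.0377 -0.1851 0.0384 F vise [4.7 8.3 2.5] 0.017 30.0
jaw 0.7 [-0.085  -0.0404 -0.0258] 0.031
pot rim vise [0.001  0.0074] 0.1163 0.0013
```

```bash
python3 -m jog '[[0,[0,0,0],0],[0,[0,0,0],0],[0,[0,0,0],0],[0,[0,0,0],0],[0,[0,0,0],0]]'; python3 -m jog '[[-1,[0,0,-0.06],0],[-1,[0,0,-0.12],0],[-1,[0,0,-0.15],0],[-1,[0,0,-0.15],0],[-1,[0,0,-0.15],0]]'; python3 - <<'E'
from h import *
vf(); S=snaps()
b=cv2.resize(S["side"]["frame"][120:400,140:440,::-1],(600,560))
cv2.imwrite("pics/c5.png",b)
for n in S:
  for c in r.cut_out(n,"cup_a"):
    w=world(S[n],c["region"]); col=S[n]["frame"][c["region"]].mean(0).astype(int)
    R={0:.0285,1:.024,2:.0195,3:.015}[min(range(4),key=lambda i:np.linalg.norm(col/col.sum()-np.array([[.55,.07,.38],[.5,.43,.07],[.1,.65,.25],[.1,.25,.65]][i])))]
    f=rim(w,R)
    if f[3]<.002: print(n,round(c["score"],2),"R",R,f[0].round(4),f[1].round(4),f[3].round(4))
E
```

```text
clock: 21.28
position: [0.6571, -0.2592, 0.0032]
orientation: [-2.028, -2.399, -0.0]
force: [0.5, -0.6, 0.0]
gripper_width: 0.0459
grasp_force: 0.0
clock: 21.9
position: [0.6564, -0.2587, 0.1516]
orientation: [-2.026, -2.398, 0.001]
force: [0.4, 1.0, -1.1]
gripper_width: 0.0898
grasp_force: 0.0
tool in vise 0.0367 -0.1873 0.1866 F vise [ 0.5  0.9 -1.1] 0.0898 0.0
jaw 0.54 [-0.0572 -0.0421 -0.0261] 0.026
pot rim vise [0.0011 0.0077] 0.1161 0.0013
side 0.85 R 0.024 [0.4316 0.289 ] 0.0614 0.001
side 0.8 R 0.0195 [0.6586 0.1447] 0.0618 0.0011
side 0.69 R 0.0285 [0.4292 0.1358] 0.0609 0.0009
side 0.61 R 0.015 [0.53   0.3374] 0.0619 0.0009
top 0.65 R 0.024 [0.4301 0.2869] 0.0602 0.001
top 0.48 R 0.015 [0.528  0.3357] 0.0611 0.0009
top 0.46 R 0.0195 [0.6576 0.1438] 0.0601 0.0011
```

View pics/c5.png

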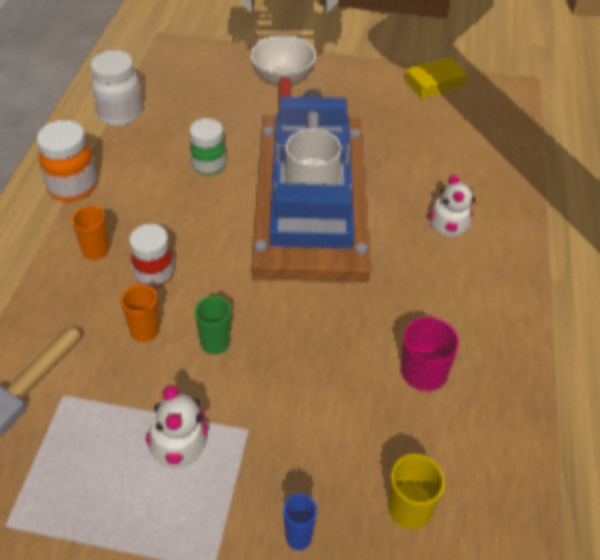

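Crop c5 shows the pot clamped between the jaws at crop pixel (313,155). Candidates for the green cup are green at (213,325) and orange at (142,312) and (90,232). Green fits cup_c by colour, and the two orange ones are the look-alikes to leave alone.

```bash
python3 -c "
from h import *
go(.429,.1352,.10,9.55)"
```

```text
t 22.25 pos [ 0.6569 -0.2589  0.1524] yaw 9.6 tilt [-0.001  0.001 -1.   ] w 0.0921 gf 0.0 F [ 0.1  0.6 -0.1] q6 -0.65  SHIFT [0.4266, -0.159, 0.0529] TURN 0.1
```

```bash
python3 -m jog '[[-1,[0.4266,-0.159,0],0],[-1,[0.4266,-0.159,0],0],[-1,[0.4266,-0.159,0],0],[-1,[0.4266,-0.159,0],0],[-1,[0.4266,-0.159,0],0]]'; python3 -c "
from h import *
go(.429,.1352,.05,9.55)"
```

```text
clock: 22.88
position: [0.4996, 0.0131, 0.1534]
orientation: [2.028, 2.399, 0.001]
force: [0.8, 1.3, 0.2]
gripper_width: 0.0917
grasp_force: 0.0
t 22.88 pos [0.4996 0.0131 0.1534] yaw 9.6 tilt [ 0.001  0.    -1.   ] w 0.0917 gf 0.0 F [0.8 1.3 0.2] q6 -0.29  SHIFT [0.1322, -0.0493, 0.1033] TURN 0.0
```

```bash
python3 -m jog '[[-1,[0.1322,-0.0493,0],0],[-1,[0.1322,-0.0493,0],0],[-1,[0.1322,-0.0493,0.05],0],[-1,[0.1322,-0.0493,0.08],0],[-1,[0.1322,-0.0493,0.08],0]]'; python3 -c "
from h import *
S=snaps()
for n in S:
  for c in r.cut_out(n,'cup_a'):
    w=world(S[n],c['region']); f=rim(w,.0285)
    if f[3]<.002: print(n,f)
go(.429,.1352,.017,9.55)"
```

```text
clock: 23.5
position: [0.4284, 0.1337, 0.0719]
orientation: [-2.025, -2.398, 0.005]
force: [-0.0, -0.7, 0.4]
gripper_width: 0.0918
grasp_force: 0.0
side (array([0.42890765, 0.13599679]), np.float64(0.06143918926302248), 124, np.float64(0.0009642692870081368))
t 23.7 pos [0.4313 0.1335 0.0745] yaw 9.6 tilt [ 0.003  0.    -1.   ] w 0.0914 gf 0.0 F [-0.3 -0.3 -0.1] q6 -0.04  SHIFT [0.0021, -0.0021, 0.0575] TURN 0.0
```

```bash
python3 -m jog '[[-1,[0.002,-0.002,0.04],0],[-1,[0.002,-0.002,0.0575],0],[1,[0.002,-0.002,0.0575],0],[1,[0.002,-0.002,0.0575],0],[1,[0.002,-0.002,0.0575],0]]'; python3 -m jog '[[1,[0,0,0],0],[1,[0,0,0],0],[1,[0,0,0],0],[1,[0,0,0],0],[1,[0,0,0],0]]'; python3 -c "
from h import *
go(.5885,-.073,.16,9.55)"
```

```text
clock: 24.32
position: [0.4287, 0.1353, 0.0168]
orientation: [2.027, 2.398, 0.003]
force: [0.5, 0.2, 0.3]
gripper_width: 0.0662
grasp_force: 0.0
clock: 24.95
position: [0.4287, 0.1354, 0.0164]
orientation: [2.027, 2.399, 0.003]
force: [1.1, 0.5, 4.8]
gripper_width: 0.056
grasp_force: 30.0
t 24.95 pos [0.4287 0.1354 0.0164] yaw 9.6 tilt [ 0.002  0.    -1.   ] w 0.056 gf 30.0 F [1.1 0.5 4.8] q6 -0.03  SHIFT [-0.2321, 0.1231, -0.1433] TURN 0.1
```

```bash
python3 -m jog '[[1,[0,0,-0.03],0],[1,[0,0,-0.08],0],[1,[0,0,-0.13],0],[1,[-0.04,0.02,-0.143],0],[1,[-0.08,0.045,-0.143],0]]'; python3 -m jog '[[1,[-0.05,0.026,0],0],[1,[-0.09,0.048,0],0],[1,[-0.13,0.068,0],0],[1,[-0.152,0.078,0],0],[1,[-0.152,0.078,0],0]]'; python3 -c "
from h import *
go(.5885,-.073,.16,9.55)"
```

```text
clock: 25.58
position: [0.4862, 0.0634, 0.1602]
orientation: [2.025, 2.4, 0.002]
force: [0.2, -0.3, -1.4]
gripper_width: 0.0558
grasp_force: 30.0
clock: 26.2
position: [0.5875, -0.0742, 0.1575]
orientation: [-2.029, -2.396, 0.001]
force: [0.5, 0.7, -1.0]
gripper_width: 0.0557
grasp_force: 30.0
t 26.2 pos [ 0.5875 -0.0742  0.1575] yaw 9.5 tilt [-0.002  0.001 -1.   ] w 0.0557 gf 30.0 F [ 0.5  0.7 -1. ] q6 -0.42  SHIFT [0.001, 0.0012, -0.0025] TURN -0.1
```

```bash
cat >> h.py <<'E'
def axis(w,Rrim,Rfoot,foot):
    """outer-wall fit of a held cup seen from the side camera: centre at foot height, slope (x,y per m)"""
    q=w[(w[:,2]>foot+.004)&(w[:,2]<foot+.05)]
    c=np.median(q[:,:2],0)
    for _ in range(4):
        k=q[:,1]>c[1]+.005; a=q[k]; h=a[:,2]-foot
        f=least_squares(lambda p:np.hypot(a[:,0]-p[0]-p[2]*h,a[:,1]-p[1]-p[3]*h)-(Rfoot+(Rrim-Rfoot)*h/.06),[*c,0,0],loss="soft_l1",f_scale=.001)
        c=f.x[:2]
    return f.x.round(4),len(a),np.sqrt(np.mean(f.fun**2)).round(4)
def held(name,zg,Rrim):
    s=r.snapshot("side"); p=r.observe()["position"]
    for c in r.cut_out("side",name):
        w=world(s,c["region"])
        if np.linalg.norm(np.median(w,0)[:2]-p[:2])<.05 and np.median(w[:,2])>.1:
            print(round(c["score"],2),"n",len(w),"z",np.percentile(w[:,2],[1,50,99]).round(3),"tool",p.round(4),"foot xy slope",*axis(w,Rrim,Rrim-.003,p[2]-zg+.001))
E
python3 -c "
from h import *
held('cup_a',.0164,.0285)"
```

```text
0.72 n 732 z [0.144 0.182 0.203] tool [ 0.587  -0.073   0.1577] foot xy slope [ 0.5868 -0.075  -0.004  -0.0079] 331 0.001
```

```bash
python3 - <<'E'
from h import *
s=r.snapshot("side"); w=world(s,np.ones((420,560),bool))
k=(abs(w[:,0]-.5885)<.045)&(abs(w[:,1]+.073)<.045)&(w[:,2]>.092)&(w[:,2]<.113)&(w[:,1]>-.065)
a=w[k]; f=least_squares(lambda p:np.hypot(a[:,0]-p[0],a[:,1]-p[1])-.0332,[.5885,-.073],loss="soft_l1",f_scale=.001); print(f.x,len(a),np.sqrt(np.mean(f.fun**2)))
E
```

```text
[ 0.58915503 -0.07392339] 169 0.0010487020141890426
```

```bash
python3 -m jog '[[1,[0.0007,0.0026,0],0],[1,[0.0007,0.0026,0.02],0],[1,[0.0007,0.0026,0.035],0],[1,[0.0007,0.0026,0.05],0],[1,[0.0007,0.0026,0.06],0]]'; python3 -m jog '[[1,[0,0,0.006],0],[1,[0,0,0.012],0],[1,[0,0,0.012],0]]'; python3 -c "
from h import *
go(.5885,-.073,.0854,9.55)"
```

```text
clock: 26.98
position: [0.5898, -0.0716, 0.0977]
orientation: [-2.027, -2.399, 0.001]
force: [-0.2, 0.4, -1.8]
gripper_width: 0.0561
grasp_force: 30.0
clock: 27.35
position: [0.59, -0.0718, 0.0865]
orientation: [-2.028, -2.399, 0.0]
force: [1.2, 0.0, -1.5]
gripper_width: 0.056
grasp_force: 30.0
t 27.35 pos [ 0.59   -0.0718  0.0865] yaw 9.6 tilt [-0.  0. -1.] w 0.056 gf 30.0 F [ 1.2  0.  -1.5] q6 -0.42  SHIFT [-0.0009, -0.0017, 0.0011] TURN 0.0
```

Inserted freely. I'll release it and lift.

```bash
python3 -m jog '[[1,[0,0,0.001],0],[-1,[0,0,0.001],0],[-1,[0,0,0.001],0],[-1,[0,0,0.001],0],[-1,[0,0,0.001],0]]'; python3 -m jog '[[-1,[0,0,-0.03],0],[-1,[0,0,-0.07],0],[-1,[0.05,0,-0.07],0],[-1,[0.11,0,-0.07],0],[-1,[0.15,-0.03,-0.07],0]]'; python3 - <<'E'
from h import *
S=snaps()
for n in S:
  for c in r.cut_out(n,"cup_a"):
    w=world(S[n],c["region"]); col=S[n]["frame"][c["region"]].mean(0).astype(int)
    R={0:.0285,1:.024,2:.0195,3:.015}[min(range(4),key=lambda i:np.linalg.norm(col/col.sum()-np.array([[.55,.07,.38],[.5,.43,.07],[.1,.65,.25],[.1,.25,.65]][i])))]
    f=rim(w,R)
    if f[3]<.002: print(n,round(c["score"],2),"R",R,f[0].round(4),f[1].round(4),f[3].round(4))
go(.431,.288,.09,9.55)
E
```

```text
clock: 27.98
position: [0.5902, -0.0718, 0.0859]
orientation: [2.028, 2.399, 0.0]
force: [-0.5, 0.9, -0.0]
gripper_width: 0.0896
grasp_force: 0.0
clock: 28.6
position: [0.5357, 0.0733, 0.1557]
orientation: [2.026, 2.4, 0.002]
force: [0.3, -0.9, 0.1]
gripper_width: 0.0922
grasp_force: 0.0
side 0.9 R 0.015 [0.5301 0.3375] 0.0618 0.0009
side 0.79 R 0.0195 [0.6588 0.1449] 0.0618 0.0011
side 0.69 R 0.024 [0.4314 0.2889] 0.0618 0.001
  return _methods._mean(a, axis=axis, dtype=dtype,
  ret = um.true_divide(
Traceback (most recent call last):
  File "h.py", line 19, in rim
    f=least_squares(lambda p:np.hypot(q[:,0]-p[0],q[:,1]-p[1])-(R-.00125),np.median(q[:,:2],0),loss="soft_l1",f_scale=.001)
ValueError: Initial guess is outside of provided bounds
```

```bash
cat >> h.py <<'E'
HUE=dict(cup_a=(160,178),cup_b=(24,34),cup_c=(50,85),cup_d=(105,125))
def cup(name,at=None,cams=("side",),zmin=.03):
    """rim by colour inside networks' cup regions, or near world xy `at`"""
    for n in cams:
        s=r.snapshot(n); hsv=cv2.cvtColor(s["frame"],cv2.COLOR_RGB2HSV); lo,hi=HUE[name]
        m=(hsv[...,0]>=lo)&(hsv[...,0]<=hi)&(hsv[...,1]>120)
        if at is None:
            z=np.zeros_like(m)
            for c in r.cut_out(n,name): 
                if m[c["region"]].mean()>.5: z|=c["region"]
            m&=z
        w=world(s,m); w=w[w[:,2]>zmin]
        if at is not None: w=w[np.hypot(*(w[:,:2]-at).T)<.04]
        if len(w)<20: print(n,name,"none",len(w)); continue
        f=rim(w,RAD[name]); print(n,name,"rim",f[0].round(4),"z",f[1].round(4),"n",f[2],"rms",f[3].round(4))
E
python3 - <<'E'
from h import *
cup("cup_a",(.5885,-.073),("side","top"),.1); cup("cup_b",None,("side","top"))
go(.431,.288,.09,9.55)
E
```

```text
side cup_a rim [ 0.5618 -0.0433] z 0.1264 n 11 rms 0.0056
top cup_a rim [ 0.5889 -0.0723] z 0.1289 n 48 rms 0.0009
side cup_b rim [0.4314 0.289 ] z 0.0623 n 102 rms 0.001
top cup_b none 0
t 29.05 pos [0.5362 0.0701 0.1556] yaw 9.5 tilt [ 0. -0. -1.] w 0.0915 gf 0.0 F [ 0.8 -0.4  0.1] q6 -0.18  SHIFT [0.2323, -0.0678, 0.0656] TURN -0.0
```

```bash
python3 -m jog '[[-1,[0.06,-0.018,0],0],[-1,[0.12,-0.035,0],0],[-1,[0.18,-0.053,0],0],[-1,[0.2323,-0.0678,0.03],0],[-1,[0.2323,-0.0678,0.08],0]]'; python3 -m jog '[[-1,[0,0,0],0],[-1,[0,0,0],0]]'; python3 -c "
from h import *
cup('cup_b'); go(.4307,.288,.017,9.55)"
```

```text
clock: 29.68
position: [0.4302, 0.2923, 0.0763]
orientation: [2.022, 2.402, 0.008]
force: [0.8, 0.2, -0.8]
gripper_width: 0.0921
grasp_force: 0.0
clock: 29.92
position: [0.4315, 0.2885, 0.0771]
orientation: [2.029, 2.397, 0.003]
force: [0.6, -0.4, 0.6]
gripper_width: 0.0918
grasp_force: 0.0
side cup_b rim [0.4316 0.2889] z 0.062 n 113 rms 0.0009
t 30.02 pos [0.4319 0.2887 0.0777] yaw 9.5 tilt [ 0.003  0.002 -1.   ] w 0.0916 gf 0.0 F [-0.1 -0.   0.4] q6 0.28  SHIFT [-0.0005, -0.0015, 0.0607] TURN -0.0
```

```bash
python3 -m jog '[[-1,[-0.0005,-0.001,0.04],0],[-1,[-0.0005,-0.001,0.06],0],[1,[-0.0005,-0.001,0.06],0],[1,[-0.0005,-0.001,0.06],0],[1,[-0.0005,-0.001,0.06],0]]'; python3 -m jog '[[1,[0,0,0],0],[1,[0,0,0],0],[1,[0,0,0],0],[1,[0,0,0],0],[1,[0,0,0],0]]'; python3 -c "
from h import *
go(.5898,-.072,.17,9.55)"
```

```text
clock: 30.65
position: [0.4301, 0.2885, 0.0172]
orientation: [2.027, 2.398, 0.004]
force: [0.5, -0.5, 0.3]
gripper_width: 0.0663
grasp_force: 0.0
clock: 31.28
position: [0.4297, 0.2884, 0.0162]
orientation: [2.027, 2.399, 0.002]
force: [1.5, 0.5, 5.5]
gripper_width: 0.0468
grasp_force: 30.0
t 31.27 pos [0.4297 0.2884 0.0162] yaw 9.6 tilt [ 0.001  0.001 -1.   ] w 0.0468 gf 30.0 F [1.5 0.5 5.5] q6 0.28  SHIFT [-0.382, 0.098, -0.1539] TURN 0.1
```

```bash
python3 -m jog '[[1,[0,0,-0.04],0],[1,[0,0,-0.09],0],[1,[-0.02,0,-0.14],0],[1,[-0.07,0.018,-0.154],0],[1,[-0.12,0.031,-0.154],0]]'; python3 -m jog '[[1,[-0.06,0.015,0],0],[1,[-0.12,0.031,0],0],[1,[-0.18,0.046,0],0],[1,[-0.23,0.059,0],0],[1,[-0.262,0.067,0],0]]';  python3 -m jog '[[1,[0,0,0],0],[1,[0,0,0],0]]'; python3 -c "
from h import *
go(.5898,-.072,.17,9.55)
held('cup_b',.0162,.024)"
```

```text
clock: 31.9
position: [0.4802, 0.1741, 0.1707]
orientation: [2.025, 2.4, 0.002]
force: [0.2, -0.1, -0.6]
gripper_width: 0.0469
grasp_force: 30.0
clock: 32.52
position: [0.589, -0.0745, 0.1684]
orientation: [-2.028, -2.396, 0.002]
force: [0.4, 1.0, -0.9]
gripper_width: 0.0469
grasp_force: 30.0
clock: 32.78
position: [0.5884, -0.0714, 0.1688]
orientation: [-2.026, -2.398, 0.001]
force: [-0.6, 0.4, -0.1]
gripper_width: 0.0464
grasp_force: 30.0
t 32.77 pos [ 0.5884 -0.0714  0.1688] yaw 9.6 tilt [-0.002  0.001 -1.   ] w 0.0464 gf 30.0 F [-0.6  0.4 -0.1] q6 -0.42  SHIFT [-0.0008, 0.0012, -0.0012] TURN 0.1
0.83 n 607 z [0.065 0.195 0.216] tool [ 0.5886 -0.071   0.1692] foot xy slope [ 0.5894 -0.0724 -0.0432 -0.0085] 293 0.001
  return _methods._mean(a, axis=axis, dtype=dtype,
  ret = um.true_divide(
Traceback (most recent call last):
  File "h.py", line 53, in held
    print(round(c["score"],2),"n",len(w),"z",np.percentile(w[:,2],[1,50,99]).round(3),"tool",p.round(4),"foot xy slope",*axis(w,Rrim,Rrim-.003,p[2]-zg+.001))
                                                                                                                         ~~~~^^^^^^^^^^^^^^^^^^^^^^^^^^^^^^^
  File "h.py", line 45, in axis
    f=least_squares(lambda p:np.hypot(a[:,0]-p[0]-p[2]*h,a[:,1]-p[1]-p[3]*h)-(Rfoot+(Rrim-Rfoot)*h/.06),[*c,0,0],loss="soft_l1",f_scale=.001)
ValueError: Initial guess is outside of provided bounds
```

```bash
python3 -m jog '[[1,[-0.0012,0,0.01],0],[1,[-0.0012,0,0.025],0],[1,[-0.0012,0,0.04],0],[1,[-0.0012,0,0.052],0],[1,[-0.0012,0,0.062],0]]'; python3 -m jog '[[1,[0,0,0.005],0],[1,[0,0,0.01],0],[1,[0,0,0.01],0]]'; python3 -c "
from h import *
go(.5885,-.073,.0972,9.55)"
```

```text
clock: 33.5
position: [0.5894, -0.0733, 0.1066]
orientation: [-2.027, -2.399, 0.0]
force: [-0.2, 1.0, -1.1]
gripper_width: 0.047
grasp_force: 30.0
clock: 33.88
position: [0.5896, -0.0733, 0.0976]
orientation: [-2.028, -2.399, -0.0]
force: [0.3, 0.7, -1.2]
gripper_width: 0.0459
grasp_force: 30.0
t 33.88 pos [ 0.5896 -0.0733  0.0976] yaw 9.6 tilt [-0.  0. -1.] w 0.0459 gf 30.0 F [ 0.3  0.7 -1.2] q6 -0.42  SHIFT [0.0005, -0.001, 0.0004] TURN 0.1
```

```bash
python3 -m jog '[[-0.3,[0,0,0],0],[-0.3,[0,0,0],0],[-0.3,[0,0,0],0],[-0.3,[0,0,0],0],[-0.3,[0,0,-0.03],0]]'; python3 -m jog '[[-0.3,[0,0,-0.03],0],[-0.3,[0.05,0.01,-0.03],0],[-0.3,[0.1,0.05,-0.03],0],[-0.3,[0.15,0.08,-0.03],0],[-0.3,[0.15,0.08,-0.03],0]]'; python3 - <<'E'
from h import *
cup("cup_b",(.5885,-.073),("side","top"),.1); cup("cup_a",(.5885,-.073),("side","top"),.1);cup("cup_c",None,("side","top")); cup("cup_d",None,("side","top"))
go(.6585,.144,.08,9.55)
E
```

```text
clock: 34.5
position: [0.588, -0.073, 0.1259]
orientation: [-2.025, -2.396, 0.003]
force: [0.3, -0.7, -0.5]
gripper_width: 0.0597
grasp_force: 0.0
clock: 35.12
position: [0.644, 0.0922, 0.1572]
orientation: [-2.021, -2.404, -0.002]
force: [-0.4, -1.7, -0.0]
gripper_width: 0.0594
grasp_force: 0.0
side cup_b none 1
top cup_b rim [ 0.5897 -0.0733] z 0.1412 n 10 rms 0.0006
side cup_a rim [ 0.5672 -0.031 ] z 0.1277 n 14 rms 0.0044
top cup_a rim [ 0.5894 -0.0732] z 0.1297 n 18 rms 0.0007
side cup_c rim [0.6588 0.145 ] z 0.062 n 53 rms 0.001
top cup_c none 0
side cup_d rim [0.5299 0.3373] z 0.0624 n 60 rms 0.0009
top cup_d rim [0.5279 0.3352] z 0.0617 n 19 rms 0.0009
t 35.73 pos [0.6434 0.0874 0.1579] yaw 9.6 tilt [ 0.  0. -1.] w 0.0594 gf 0.0 F [-0.1  0.1 -0.1] q6 -0.15  SHIFT [0.0533, 0.0242, 0.0779] TURN 0.0
```

```bash
python3 -m jog '[[-0.3,[0.0533,0.0242,0],0],[-0.3,[0.0533,0.0242,0.02],0],[-0.3,[0.0533,0.0242,0.078],0],[-0.3,[0.0533,0.0242,0.078],0],[-0.3,[0.0533,0.0242,0.078],0]]'; python3 -c "
from h import *
cup('cup_c'); go(.6584,.1443,.017,9.55)"
```

```text
clock: 36.35
position: [0.6595, 0.1444, 0.0817]
orientation: [2.027, 2.398, 0.003]
force: [0.0, -0.0, 0.0]
gripper_width: 0.0598
grasp_force: 0.0
side cup_c rim [0.6591 0.1448] z 0.0613 n 60 rms 0.0012
t 36.45 pos [0.6601 0.1445 0.0827] yaw 9.6 tilt [ 0.005  0.001 -1.   ] w 0.0595 gf 0.0 F [-0.1 -0.4 -0.4] q6 -0.07  SHIFT [0.0001, -0.002, 0.0657] TURN 0.0
```

```bash
python3 -m jog '[[-0.3,[0,-0.001,0.04],0],[-0.3,[0,-0.001,0.065],0],[1,[0,-0.001,0.065],0],[1,[0,-0.001,0.065],0],[1,[0,-0.001,0.065],0]]'; python3 -m jog '[[1,[0,0,0],0],[1,[0,0,0],0],[1,[0,0,0],0],[1,[0,0,0],0]]'; python3 -c "
from h import *
go(.5896,-.0733,.18,9.55)"
```

```text
clock: 37.08
position: [0.6592, 0.1445, 0.0172]
orientation: [2.026, 2.397, 0.005]
force: [1.2, -0.2, 3.4]
gripper_width: 0.0376
grasp_force: 30.0
clock: 37.58
position: [0.6593, 0.1445, 0.0171]
orientation: [2.026, 2.397, 0.006]
force: [1.2, 0.3, 7.6]
gripper_width: 0.0378
grasp_force: 30.0
t 37.58 pos [0.6593 0.1445 0.0171] yaw 9.6 tilt [ 0.005  0.001 -1.   ] w 0.0378 gf 30.0 F [1.2 0.3 7.6] q6 -0.07  SHIFT [-0.2032, -0.1042, -0.1633] TURN 0.1
```

```bash
python3 -m jog '[[1,[0,0,-0.05],0],[1,[0,0,-0.1],0],[1,[0,0,-0.15],0],[1,[-0.04,-0.02,-0.163],0],[1,[-0.09,-0.046,-0.163],0]]'; python3 -m jog '[[1,[-0.05,-0.026,0],0],[1,[-0.09,-0.046,0],0],[1,[-0.113,-0.058,0],0],[1,[-0.113,-0.058,0],0],[1,[-0.113,-0.058,0],0]]'; python3 -c "
from h import *
go(.5896,-.0733,.17,9.55)
held('cup_c',.0171,.0195)" 2>&1 | grep -v -i -E "warn|ret|File|least|axis|super|return"
```

```text
clock: 38.2
position: [0.6275, 0.0478, 0.1798]
orientation: [2.023, 2.4, 0.004]
force: [0.4, -1.2, -1.8]
gripper_width: 0.0373
grasp_force: 30.0
clock: 38.83
position: [0.5889, -0.0725, 0.178]
orientation: [-2.028, -2.4, -0.001]
force: [0.5, -0.0, -1.1]
gripper_width: 0.0373
grasp_force: 30.0
Traceback (most recent call last):
ValueError: Initial guess is outside of provided bounds
t 38.83 pos [ 0.5889 -0.0725  0.178 ] yaw 9.6 tilt [ 0.     0.001 -1.   ] w 0.0373 gf 30.0 F [ 0.5 -0.  -1.1] q6 -0.42  SHIFT [-0.0009, 0.0006, 0.008] TURN 0.1
0.94 n 483 z [0.003 0.203 0.223] tool [ 0.589  -0.0722  0.1778] foot xy slope [ 0.5887 -0.0734 -0.0212 -0.0032] 222 0.0011
```

```bash
python3 -m jog '[[1,[-0.0005,0.0007,0.01],0],[1,[-0.0005,0.0007,0.025],0],[1,[-0.0005,0.0007,0.04],0],[1,[-0.0005,0.0007,0.05],0],[1,[-0.0005,0.0007,0.06],0]]'; python3 -m jog '[[1,[0,0,0.004],0],[1,[0,0,0.008],0],[1,[0,0,0.008],0]]'; python3 -c "
from h import *
go(.5896,-.0733,.110,9.55)"
```

```text
clock: 39.55
position: [0.5896, -0.0736, 0.117]
orientation: [-2.028, -2.399, -0.0]
force: [1.3, 0.3, -0.1]
gripper_width: 0.0373
grasp_force: 30.0
clock: 39.92
position: [0.5896, -0.0736, 0.1097]
orientation: [2.028, 2.4, 0.0]
force: [0.7, 0.6, 0.2]
gripper_width: 0.0373
grasp_force: 30.0
t 39.92 pos [ 0.5896 -0.0736  0.1097] yaw 9.6 tilt [ 0.  0. -1.] w 0.0373 gf 30.0 F [0.7 0.6 0.2] q6 -0.42  SHIFT [0.0003, 0.0001, -0.0003] TURN 0.1
```

```bash
python3 -m jog '[[-0.3,[0,0,0],0],[-0.3,[0,0,0],0],[-0.3,[0,0,0],0],[-0.3,[0,0,0],0],[-0.3,[0,0,-0.03],0]]'; python3 -m jog '[[-0.3,[0,0,-0.03],0],[-0.3,[0.06,0,-0.03],0],[-0.3,[0.12,0,-0.03],0],[-0.3,[0.18,0,-0.03],0],[-0.3,[0.24,0,-0.03],0]]'; python3 - <<'E'
from h import *
for c in "abc": cup("cup_"+c,(.5885,-.073),("top",),.1)
cup("cup_d",None,("side",))
go(.529,.3363,.08,9.55)
E
```

```text
clock: 40.55
position: [0.5879, -0.0732, 0.1379]
orientation: [-2.025, -2.396, 0.004]
force: [0.1, 0.4, 0.6]
gripper_width: 0.0595
grasp_force: 0.0
clock: 41.18
position: [0.5491, 0.1648, 0.17]
orientation: [2.028, 2.399, 0.001]
force: [0.6, -0.0, 0.3]
gripper_width: 0.0597
grasp_force: 0.0
top cup_a rim [ 0.5896 -0.0728] z 0.1287 n 33 rms 0.0008
top cup_b rim [ 0.5968 -0.0737] z 0.1456 n 1 rms 0.0
top cup_c rim [ 0.5889 -0.0735] z 0.1506 n 41 rms 0.001
side cup_d rim [0.53   0.3374] z 0.0619 n 70 rms 0.0009
t 41.42 pos [0.5496 0.1627 0.1697] yaw 9.6 tilt [ 0. -0. -1.] w 0.0592 gf 0.0 F [ 0.3 -0.5  1.3] q6 -0.01  SHIFT [0.1746, 0.0088, 0.0897] TURN 0.1
```

Green's rim is at 0.151 m, so it is seated. Next is blue.

```bash
python3 -m jog '[[-0.3,[0.06,0.003,0],0],[-0.3,[0.12,0.0088,0],0],[-0.3,[0.1746,0.0088,0.03],0],[-0.3,[0.1746,0.0088,0.09],0],[-0.3,[0.1746,0.0088,0.09],0]]'; python3 -m jog '[[-0.3,[0,0,0],0],[-0.3,[0,0,0],0]]'; python3 -c "
from h import *
cup('cup_d'); go(.529,.3363,.017,9.55)"
```

```text
clock: 42.05
position: [0.5265, 0.3339, 0.0752]
orientation: [-2.027, -2.395, 0.015]
force: [-0.5, -0.3, 1.6]
gripper_width: 0.0597
grasp_force: 0.0
clock: 42.3
position: [0.5313, 0.3363, 0.0827]
orientation: [2.029, 2.396, 0.007]
force: [0.3, 0.2, 0.1]
gripper_width: 0.0594
grasp_force: 0.0
side cup_d rim [0.53   0.3374] z 0.062 n 68 rms 0.0009
t 42.4 pos [0.5305 0.3365 0.0821] yaw 9.5 tilt [ 0.003  0.002 -1.   ] w 0.0596 gf 0.0 F [ 0.  -0.7 -0. ] q6 0.28  SHIFT [0.0, -0.0018, 0.0651] TURN -0.0
```

```bash
python3 -m jog '[[-0.3,[0,-0.001,0.04],0],[-0.3,[0,-0.001,0.064],0],[1,[0,-0.001,0.064],0],[1,[0,-0.001,0.064],0],[1,[0,-0.001,0.064],0]]'; python3 -m jog '[[1,[0,0,0],0],[1,[0,0,0],0],[1,[0,0,0],0],[1,[0,0,0],0]]'; python3 -c "
from h import *
go(.5896,-.0735,.19,9.55)"
```

```text
clock: 43.02
position: [0.5291, 0.337, 0.0175]
orientation: [2.027, 2.399, 0.004]
force: [-0.3, 0.1, -0.3]
gripper_width: 0.0342
grasp_force: 0.0
clock: 43.52
position: [0.5291, 0.337, 0.0171]
orientation: [2.027, 2.399, 0.004]
force: [0.0, 0.2, 5.8]
gripper_width: 0.0278
grasp_force: 30.0
t 43.52 pos [0.5291 0.337  0.0171] yaw 9.6 tilt [ 0.003  0.001 -1.   ] w 0.0278 gf 30.0 F [0.  0.2 5.8] q6 0.28  SHIFT [-0.4147, -0.0083, -0.1733] TURN 0.1
```

```bash
python3 -m jog '[[1,[0,0,-0.05],0],[1,[0,0,-0.1],0],[1,[0,0,-0.15],0],[1,[-0.05,0,-0.173],0],[1,[-0.1,-0.003,-0.173],0]]'; python3 -m jog '[[1,[-0.06,-0.001,0],0],[1,[-0.12,-0.002,0],0],[1,[-0.18,-0.003,0],0],[1,[-0.24,-0.004,0],0],[1,[-0.29,-0.005,0],0]]'; python3 -m jog '[[1,[-0.025,0,0],0],[1,[-0.025,0,0],0],[1,[-0.025,0,0],0]]'; python3 -c "
from h import *
go(.5896,-.0735,.18,9.55)
held('cup_d',.0171,.015)" 2>&1 | grep -v -i -E "warn|ret|File|least|axis|super|return"
```

```text
clock: 44.15
position: [0.5427, 0.237, 0.191]
orientation: [2.024, 2.399, 0.006]
force: [0.5, -0.5, -0.6]
gripper_width: 0.028
grasp_force: 30.0
clock: 44.78
position: [0.585, -0.0516, 0.1885]
orientation: [-2.028, -2.398, 0.0]
force: [0.3, 0.7, 0.7]
gripper_width: 0.0279
grasp_force: 30.0
clock: 45.15
position: [0.589, -0.0732, 0.1885]
orientation: [-2.027, -2.399, -0.0]
force: [-0.2, -0.3, -0.4]
gripper_width: 0.0282
grasp_force: 30.0
Traceback (most recent call last):
ValueError: Initial guess is outside of provided bounds
t 45.15 pos [ 0.589  -0.0732  0.1885] yaw 9.6 tilt [-0.001  0.001 -1.   ] w 0.0282 gf 30.0 F [-0.2 -0.3 -0.4] q6 -0.42  SHIFT [-0.0004, 0.0005, 0.0085] TURN 0.1
0.59 n 346 z [0.002 0.21  0.233] tool [ 0.5891 -0.0728  0.1886] foot xy slope [ 0.5889 -0.074  -0.0151 -0.0136] 163 0.0011
```

```bash
python3 -m jog '[[1,[0,0.0006,0.01],0],[1,[0,0.0006,0.025],0],[1,[0,0.0006,0.04],0],[1,[0,0.0006,0.05],0],[1,[0,0.0006,0.058],0]]'; python3 -m jog '[[1,[0,0,0.004],0],[1,[0,0,0.0083],0],[1,[0,0,0.0083],0]]'; python3 -c "
from h import *
go(.5896,-.0733,.122,9.55)"
```

```text
clock: 45.88
position: [0.5898, -0.0739, 0.1298]
orientation: [-2.027, -2.399, 0.0]
force: [-0.6, 0.6, -1.1]
gripper_width: 0.0277
grasp_force: 30.0
clock: 46.25
position: [0.59, -0.0739, 0.1224]
orientation: [-2.028, -2.399, -0.0]
force: [-0.6, -0.2, -0.4]
gripper_width: 0.0277
grasp_force: 30.0
t 46.25 pos [ 0.59   -0.0739  0.1224] yaw 9.6 tilt [-0.  0. -1.] w 0.0277 gf 30.0 F [-0.6 -0.2 -0.4] q6 -0.42  SHIFT [0.0006, -0.0003, 0.0004] TURN 0.1
```

```bash
python3 -m jog '[[-0.2,[0,0,0],0],[-0.2,[0,0,0],0],[-0.2,[0,0,0],0],[-0.2,[0,0,0],0],[-0.2,[0,0,-0.03],0]]'; python3 -m jog '[[-0.2,[0,0,-0.05],0],[-0.2,[0,-0.06,-0.05],0],[-0.2,[0.05,-0.12,-0.05],0],[-0.2,[0.11,-0.16,-0.05],0],[-0.2,[0.16,-0.18,-0.05],0]]'; python3 - <<'E'
from h import *
for c in "abcd": cup("cup_"+c,(.5885,-.073),("top","side"),.1)
vf()
S=snaps()
a=cv2.resize(S["side"]["frame"][120:240,230:370,::-1],(420,360)); b=cv2.resize(S["top"]["frame"][170:290,250:390,::-1],(370,360))
cv2.imwrite("pics/c6.png",np.hstack([a,b]))
E
```

```text
clock: 46.88
position: [0.5885, -0.0736, 0.1506]
orientation: [-2.025, -2.396, 0.004]
force: [0.4, 0.2, 0.4]
gripper_width: 0.0551
grasp_force: 0.0
clock: 47.5
position: [0.3932, 0.042, 0.2026]
orientation: [2.03, 2.397, 0.001]
force: [0.9, 1.5, 0.8]
gripper_width: 0.0552
grasp_force: 0.0
top cup_a rim [ 0.5893 -0.073 ] z 0.1302 n 19 rms 0.0007
side cup_a rim [ 0.5898 -0.0711] z 0.1282 n 37 rms 0.001
top cup_b rim [ 0.5896 -0.0737] z 0.141 n 15 rms 0.0015
side cup_b rim [ 0.5899 -0.0733] z 0.1409 n 40 rms 0.0014
top cup_c rim [ 0.5891 -0.0734] z 0.1538 n 14 rms 0.001
side cup_c rim [ 0.5898 -0.0731] z 0.1526 n 18 rms 0.001
top cup_d rim [ 0.5894 -0.0746] z 0.1634 n 31 rms 0.0008
side cup_d rim [ 0.5901 -0.0738] z 0.1646 n 45 rms 0.0015
tool in vise -0.1706 0.151 0.2374 F vise [0.6 0.3 0.1] 0.0549 0.0
jaw 0.54 [-0.0543 -0.0382 -0.0261] -0.032
pot rim vise [0.0014 0.0071] 0.1163 0.0012
```

View pics/c6.png

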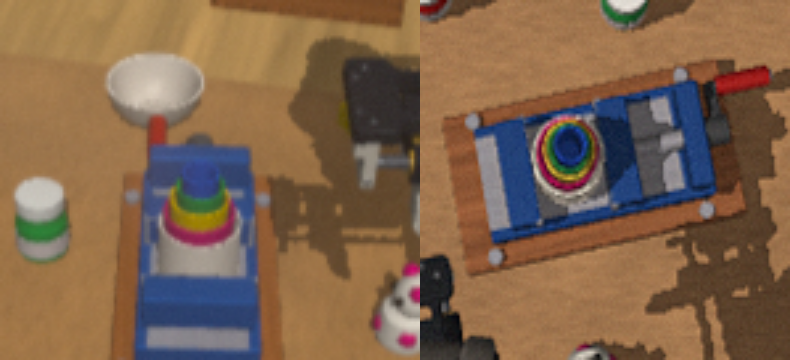

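The crop shows all four cups nested concentrically in the clamped pot, with a rim step of about 12 mm each. One check of the crank angle remains before I hand in.

```bash
python3 - <<'E'
from h import *
th=np.radians(9.55); O=np.array([.5891,-.0801]); X=np.array([np.cos(th),np.sin(th)]); Y=np.array([-np.sin(th),np.cos(th)])
for n,s in snaps().items():
    hsv=cv2.cvtColor(s["frame"],cv2.COLOR_RGB2HSV); m=((hsv[...,0]<5)|(hsv[...,0]>176))&(hsv[...,1]>170)
    w=world(s,m); l=(w[:,:2]-O)@np.c_[X,Y]; k=(abs(l[:,0])<.06)&(l[:,1]<-.14)&(l[:,1]>-.21); q=np.c_[l[k],w[k,2]]
    print(n,k.sum(),np.percentile(q,[3,50,97],axis=0).round(4).tolist())
E
```

```text
side 25 [[0.0339, -0.1901, 0.0638], [0.0391, -0.178, 0.0653], [0.0431, -0.159, 0.0679]]
top 131 [[0.0318, -0.1966, 0.056], [0.0388, -0.1727, 0.0631], [0.0474, -0.149, 0.0672]]
```

The crank reads about 111–119°, roughly 0.7 rad past first touch. That could be marginal, so I'll give it a further small turn.

```bash
python3 -c "
from h import *
th=np.radians(9.55); O=np.array([.5891,-.0801]); X=np.array([np.cos(th),np.sin(th)]); Y=np.array([-np.sin(th),np.cos(th)])
p=O+X*.040-Y*.186; print(p); go(p[0],p[1],.008,9.55)"
```

```text
[ 0.65940458 -0.25688593]
t 48.25 pos [0.395  0.0411 0.2023] yaw 9.6 tilt [-0.  0. -1.] w 0.0547 gf 0.0 F [-0.5 -0.3 -0.3] q6 -0.26  SHIFT [-0.3378, 0.2112, 0.1942] TURN 0.0
```

```bash
python3 -m jog '[[-0.1,[-0.3378,0.2112,0],0],[-0.1,[-0.3378,0.2112,0],0],[-0.1,[-0.3378,0.2112,0],0],[-0.1,[-0.3378,0.2112,0],0],[-0.1,[-0.3378,0.2112,0],0]]'; python3 -c "
from h import *
go(.6594,-.2569,.008,9.55)"
```

```text
clock: 48.88
position: [0.6037, -0.1941, 0.2022]
orientation: [-2.028, -2.399, -0.0]
force: [1.5, 0.6, 0.5]
gripper_width: 0.0507
grasp_force: 0.0
t 48.88 pos [ 0.6037 -0.1941  0.2022] yaw 9.6 tilt [ 0.  0. -1.] w 0.0507 gf 0.0 F [1.5 0.6 0.5] q6 -0.6  SHIFT [-0.0712, 0.0445, 0.1942] TURN 0.0
```

```bash
python3 -m jog '[[-0.1,[-0.0712,0.0445,0],0],[-0.1,[-0.0712,0.0445,0.04],0],[-0.1,[-0.0712,0.0445,0.09],0],[-0.1,[-0.0712,0.0445,0.12],0],[-0.1,[-0.0712,0.0445,0.12],0]]'; python3 -c "
from h import *
go(.6594,-.2569,.008,9.55)"
```

```text
clock: 49.5
position: [0.6564, -0.2544, 0.079]
orientation: [-2.024, -2.394, 0.002]
force: [-0.2, -0.1, 0.3]
gripper_width: 0.0508
grasp_force: 0.0
t 49.5 pos [ 0.6564 -0.2544  0.079 ] yaw 9.6 tilt [-0.006  0.003 -1.   ] w 0.0508 gf 0.0 F [-0.2 -0.1  0.3] q6 -0.65  SHIFT [-0.0033, 0.0029, 0.071] TURN 0.0
```

```bash
python3 -m jog '[[-0.1,[0,0,0.04],0],[-0.1,[0,0,0.074],0],[1,[0,0,0.074],0],[1,[0,0,0.074],0],[1,[0,0,0.074],0]]'; python3 -m jog '[[1,[0,0,0],0],[1,[0,0,0],0],[1,[0,0,0],0]]'; python3 -c "
from h import *
vf()"
```

```text
clock: 50.12
position: [0.6597, -0.2558, 0.0112]
orientation: [2.025, 2.396, 0.002]
force: [-0.0, -0.1, 0.6]
gripper_width: 0.0245
grasp_force: 0.0
clock: 50.5
position: [0.6603, -0.2556, 0.0103]
orientation: [2.024, 2.396, 0.003]
force: [5.5, -0.3, 2.8]
gripper_width: 0.0175
grasp_force: 30.0
tool in vise 0.0411 -0.1849 0.0453 F vise [ 5.4 -1.2  2.8] 0.0175 30.0
jaw 0.56 [-0.0561 -0.0381 -0.0265] 0.031
pot rim vise [0.0007 0.0078] 0.1149 0.0011
```

```bash
python3 -m jog '[[1,[0,-0.0024,0.0045],0],[1,[0,-0.0059,0.0092],0],[1,[0,-0.01,0.0134],0],[1,[0,-0.01,0.0134],0],[1,[0,-0.01,0.0134],0]]'; python3 -c "
from h import *
vf()"
```

```text
clock: 51.28
position: [0.6518, -0.2571, -0.0033]
orientation: [2.023, 2.394, 0.005]
force: [10.1, 0.5, 0.3]
gripper_width: 0.0168
grasp_force: 30.0
tool in vise 0.0324 -0.185 0.0317 F vise [10.  -1.2  0.3] 0.0168 30.0
jaw 0.49 [-0.0542 -0.0383 -0.025 ] 0.032
pot rim vise [0.0013 0.0071] 0.1161 0.0012
```

```bash
python3 -m jog '[[0,[0,0,0],0],[0,[0,0,0],0],[0,[0,0,0],0],[0,[0,0,0],0],[0,[0,0,0],0]]'; python3 -m jog '[[0,[0,0,-0.06],0],[0,[0,0,-0.12],0],[0,[0,0,-0.18],0],[0,[0,0,-0.2],0],[0,[0,0,-0.2],0]]'; python3 -m jog '[[0,[0,0,0],0],[0,[0,0,0],0]]'; python3 - <<'E'
from h import *
for c in "abcd": cup("cup_"+c,(.5885,-.073),("side",),.1)
vf()
E
```

```text
clock: 52.05
position: [0.6478, -0.2566, -0.0053]
orientation: [-2.027, -2.399, 0.0]
force: [0.1, -0.0, -0.5]
gripper_width: 0.0453
grasp_force: 0.0
clock: 52.68
position: [0.6489, -0.2571, 0.197]
orientation: [2.025, 2.397, 0.001]
force: [-0.5, 0.3, -1.5]
gripper_width: 0.0464
grasp_force: 0.0
clock: 52.92
position: [0.6476, -0.2564, 0.1928]
orientation: [-2.025, -2.397, 0.001]
force: [0.4, 0.1, -0.3]
gripper_width: 0.0458
grasp_force: 0.0
side cup_a rim [ 0.5899 -0.0715] z 0.1285 n 38 rms 0.001
side cup_b rim [ 0.5907 -0.073 ] z 0.1412 n 36 rms 0.0014
side cup_c rim [ 0.5896 -0.0721] z 0.1531 n 16 rms 0.0011
side cup_d rim [ 0.5903 -0.0733] z 0.1648 n 46 rms 0.0014
tool in vise 0.0289 -0.1839 0.2291 F vise [-0.2 -0.2  0. ] 0.0456 0.0
jaw 0.46 [-0.0529 -0.0373 -0.0263] 0.034
pot rim vise [0.0018 0.0074] 0.1156 0.0009
```

```bash
python3 -c "
from bench import r
print(r.hand_in())"
```

```text
the job is handed in; nothing more can be done
None
```

I handed the job in: the white pot stands clamped in the vise and all four coloured cups measured nested upright and fully down in it, with the verdict not reported and the jaw force estimated from crank angle and resistance rather than measured.

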